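Clamp and stamp specimen blocks

TASK

First take the steel setting block out of the clamp channel and put it in the grey tray, then stand every white specimen block upright on the channel floor, one behind another along the channel. Then turn the big hexagon nut clockwise, in short swings between the guard cheeks, until it stops, and only when it is tight press the treadle fully down to its stop, hold it there for a second and let it come back up. Leave the other things on the bench alone.

Things in the scene. Friction and masses are not known exactly. Their poses are not given: they have to be found in the camera images.
- fixture: Fixed fixture on a grey base plate, 125 x 410 mm (x, y), top 12 mm above the bench; origin on the bench, x away from the robot, y along the channel, yaw within 0.12 rad. It carries the channel; a 34 mm high gearbox (90 x 78 mm) with the nut at x 0, y -165 mm; two guard cheeks beside the nut at its +y and -y (18 mm in x, 12 mm in y, inner faces 27 mm from its axis, up to 78 mm high); the treadle.
- channel (a point): Middle of the channel floor (fixture x 0, y 40, z 12 mm), axes as the fixture. Open above, 260 mm long inside (y). Fence's inner face at x +20 mm; the moving jaw's at -33 mm at nut 0, moving 1.76 mm per rad towards the fence and pushing the blocks against it; both rise 25 mm above the floor. Blocks stand with their 50 mm side along y; four fit at a pitch of 64 mm (y -96, -32, 32, 96 mm).
- nut_top (a point): Middle of the top of the steel hexagon nut, 68 mm above the bench; turns with it, its x axis square to a flat (along fixture x at nut 0). 40 mm across flats, 46 mm over corners, flats 38 to 68 mm above the bench, axis vertical. The guard cheeks let fingers that grip the flats swing only about 50 degrees either side of the fixture's x direction.
- nut (a joint): Turn of the hexagon nut, rad: grows clockwise seen from above; 0 is fully open, 7.5 is the stop (clamp tight). Starts at 0 to 0.6. Stays where it is left (friction about 0.12 N m).
- treadle_pad (a point): Middle of the top of the treadle's black rubber pad (55 x 56 mm), 58 mm above the bench at rest, facing up, on the robot's side of the nut. The treadle is a dark steel plate 105 mm long and 60 mm wide, hinged about the fixture's y at its gearbox end, 80 mm from this point.
- treadle (a joint): Angle of the treadle, rad: 0 is up, grows as it is pressed down, stop at 0.3 (the pad is then about 24 mm lower). Spring: about 9 N on the pad to start, 16 N at the stop; springs back up. It pushes the stamp bar behind the fence.
- setting: Steel setting block, 40 x 50 x 26 mm (x, y, z) with an upright round dark knob on top, 24 mm diameter, 36 mm tall (to 62 mm). Origin in the middle of its underside. Starts in the channel. 0.22 kg.
- tray: Fixed grey plastic tray, 150 x 130 mm (x, y), walls 28 mm high and 4 mm thick, floor 4 mm. Origin under its middle. The tray is to the right of the fixture, seen from the robot.
- block1: White specimen block, 40 x 50 x 58 mm (x, y, z; z up), with a flat dark specimen in its top face. Origin in the middle of its underside. 0.16 kg. May be absent.
- block2: White specimen block, 40 x 50 x 58 mm (x, y, z; z up), with a flat dark specimen in its top face. Origin in the middle of its underside. 0.16 kg. May be absent.
- block3: White specimen block, 40 x 50 x 58 mm (x, y, z; z up), with a flat dark specimen in its top face. Origin in the middle of its underside. 0.16 kg. May be absent.
- block4: White specimen block, 40 x 50 x 58 mm (x, y, z; z up), with a flat dark specimen in its top face. Origin in the middle of its underside. 0.16 kg. May be absent.
- bottle: Clear jar, 54 mm diameter, 75 mm tall, not part of the job. Origin in the middle of its underside.
- jar: Amber jar, 60 mm diameter, 70 mm tall, not part of the job. Origin in the middle of its underside.
- dish: Glass dish, 72 mm diameter, 14 mm tall, not part of the job. Origin in the middle of its underside.
- slidebox: Blue slide box, 100 x 160 x 35 mm, not part of the job. Origin in the middle of its underside.
- weight: Brass block, 50 x 50 x 40 mm, not part of the job. Origin in the middle of its underside.
Not all that is in view belongs to the job. Leave any pink look-alike of the setting alone. Several things have the shape of the tray; the one meant has the colours described above.

How it is judged:
By the outcome, as a careful person would: the job done as asked, in the order asked, and still so for the second after the job is handed in, with the robot touching nothing.
Of block1, block2, block3, block4 only 2 to 4 are there at a start; the rules pass over those that are not, and their reading is None.
At some moment in a run one of block1, block2, block3, block4, setting may be knocked a few centimetres aside while the robot is not near it.
Once in a run the grip may slacken for a moment while it holds something.
It also fails if it takes over 208 s, if anything falls off the work surface, if the arm or the gripper's body presses on something with over 40 N, if the wrist force passes 120 N, or if a joint passes its speed limit or range.

ROBOT

A 7-joint arm with a two-finger parallel gripper is mounted at the origin on the work surface. World frame = base frame: x ahead of the robot, y to its left, z up, the work surface at z = 0. Lengths are in m, angles in rad, forces in N, time in s.
With the tool pointing down it reaches from about 0.4 to 0.875 m from the base axis. Payload 19.3 kg.
Tool frame: the origin (TCP) lies on the centre line of the jaws, within the pads' length; the fingertips stand 25 mm ahead of it and the grasp point (between the pads) lies 6 mm ahead of it (tips_ahead is the distance from the TCP to the fingertips, in m); z points along the fingers, y is the direction in which the jaws open and shut (so a half turn about z gives the same grasp; the last joint's range is limited). The gripper opens to 85 mm and grips with 20 to 120 N. Pads are 22 mm wide; open, the fingers measure 114 mm over their backs; the gripper's body (76 mm by 85 mm) begins 54 mm behind the grasp point. The pads swing forward as they close: fully open they stand 13 mm farther back than shut.
Start: joints at [1.058, 0.521, -0.036, 1.599, 0.021, 1.021, -0.113], TCP at [0.268, -0.565, 0.256] pointing down, gripper open.
Joint ranges: [-2.91, 2.91], [-0.3, 2.13], [-1.5, 1.42], [0.17, 2.43], [-1.26, 4.41], [0.16, 1.93], [-2.52, 2.52]. Speed limits (rad/s): [1.89, 1.89, 2.39, 2.39, 3.01, 3.01, 3.01].

INTERFACE

Orientations are given as [roll, pitch, yaw] about the fixed x, y, z axes, in that order (R = Rz(yaw) Ry(pitch) Rx(roll)).
In Python, from workcell import observe, grab_frame, job_done, outline_of, tips_ahead gives the robot as it stands. The module is installed in compiled form; this text tells all that it offers.
- The arm moves only by the tool move_arm, never from a script. Its argument "motion" is a list of rows, each a list of 2 entries, a list of its own where there are three numbers: the shift along the world's x, y, z in mm, then the turn, a rotation vector about the world's x, y, z in rad. A call has 1 to 12 rows; each row is the pose to reach, as a shift and turn from the pose commanded when the call began; what a row does not reach only later rows make up. A row lasts 1/8 s, in which the tool goes at most 62.5 mm and 10.7 degrees, less where a joint would pass 70% of its speed; a pose out of reach is approached as far as the arm can. A call with a gripper value outside its range is refused whole. "jaw" is the finger opening in mm, from 0 to 85.4, set as the call begins (left out, the last holds). The fingers move at their own pace and stop on an object; "grip_force" is the grip in N (left out, the last holds). Time passes only in rows, so rows that repeat a pose let the fingers close. It gives the time, the measured TCP pose, the force and the opening at its end, in the units of the state.
- observe(): the state, without advancing time (a new reading comes with each control period).
- grab_frame(name): name is "side" or "top"; returns a dict with "frame" (400x640x3 uint8, red, green, blue), "fx", "fy", "cx", "cy" (pixels), "T" (4x4, takes a point from camera to world coordinates). Camera axes: x right, y down, z forward; pixel columns grow to the right and rows downward; lengths in m; the calibration is good to about 2 mm. A picture is of the moment at which its call begins. There is no depth.
- job_done(): hands the job in, once; it reports no verdict.
Trained networks look in the newest picture that a camera, given by its name, has taken for a name from the list of things; names that differ only in an ending like _2 or _b are one class to them, and where a whole thing is asked for, a point or a joint stands for the part that bears it (a point fixed in the world has none). Each returns a list of dicts, best first, with "score" (0 to 1); they miss things now and then, are a little off and sometimes report something else, mostly with a low value. They report only what shows in the picture. A call takes as long as a camera call. They do not tell look-alikes from the thing itself.
- outline_of(label, camera): "pixels" (400x640 bool, what is visible of it) and "pixel" ([column, row] in pixels, amid what is visible of it).
The state is a dict: "clock": time; "qpos": joint angles; "qd": joint speeds; "joint_efforts": joint torques, N m; "position": TCP position; "tool_rot": TCP orientation; "force": force on the tool from outside, world axes, zero at the start; "moment": the same for the moment, N m; "grip_width": finger opening in m.
Only numpy, scipy, OpenCV 4.12 (cv2) and the standard library are available. Lean on these libraries where they do the work, as an engineer would, in place of code of your own. Each camera call takes 0.05 s, during which the arm holds its last target.

## Working session

There is one attempt and no reset: what is moved stays moved. The work goes in short steps, Python scripts to look and compute and a tool call to move; the robot and the scene stay as the last step left them, time stands still between calls to the robot, and variables do not carry over. Pictures are saved under pics/ and viewed, and the job is handed in when it is done.

Besides the shell and the picture viewer there is one more tool, called after ">>>" as a command line: name --argument value ..., lists and objects as JSON in quotes. move_arm: Moves the arm, as the interface text tells. Its arguments: {"type":"object","properties":{"motion":{"type":"array"},"jaw":{"type":"number"},"grip_force":{"type":"number"}},"required":["motion"]}

```bash
mkdir -p pics; ls; python3 - <<'E'
from workcell import *
import cv2
s=observe()
print({k:(v if not hasattr(v,'tolist') else v.tolist()) for k,v in s.items()})
for n in("side","top"):
    f=grab_frame(n); cv2.imwrite(f"pics/{n}0.png",f["frame"][:,:,::-1]); print(n,f["fx"],f["fy"],f["cx"],f["cy"],f["T"])
print(tips_ahead() if callable(tips_ahead) else tips_ahead)
E
```

```text
pics
{'clock': 0.0, 'qpos': [1.0577906357194362, 0.5220171768007267, -0.03632686406223478, 1.5999827405914986, 0.021215039355094546, 1.0211133138086623, -0.1127946284562279], 'qd': [0.001868890465122613, 0.0013900390369169843, -0.0012342948183463724, -0.00017550831871818157, 0.00018016398385784958, 0.00011249254023841155, -0.00041462727241971215], 'joint_efforts': [0.0014707023728988133, -92.7110767364502, 1.9811531156301498, -36.992976665496826, 0.018037703703157604, 0.008095012453850359, 3.3702535802149214e-05], 'position': [0.2676328545718831, -0.564463636891851, 0.2557328064395197], 'tool_rot': [-3.1404614377593707, 9.415937851242617e-05, 0.4428080846130906], 'force': [0.41644632687975464, 0.7916382942012461, 0.12155790106195245], 'moment': [-0.03756435764250269, -0.034015223795571696, 0.032919000319047875], 'grip_width': 0.08537457224894028}
side 448.0969203014646 448.0969203014646 323.4910224876996 202.59871756874907 [[-0.75830218 -0.44765614  0.47390061 -0.17718436]
 [-0.65175099  0.50488847 -0.56595784  0.79188832]
 [ 0.01408754 -0.73803226 -0.67461836  1.04877301]
 [ 0.          0.          0.          1.        ]]
top 391.6906133672627 391.6906133672627 318.4488094786892 201.09586143811302 [[ 0.00195424 -0.99449512  0.10476472  0.33974245]
 [-0.99998454 -0.00248875 -0.00497151 -0.02663225]
 [ 0.00520488 -0.10475338 -0.99448461  1.52104877]
 [ 0.          0.          0.          1.        ]]
0.025
```

View pics/side0.png

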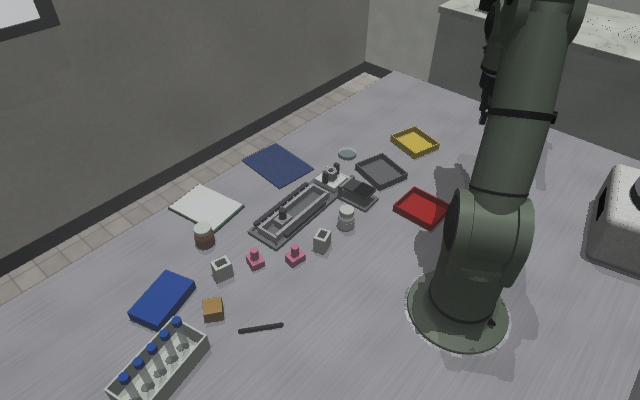

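View pics/top0.png

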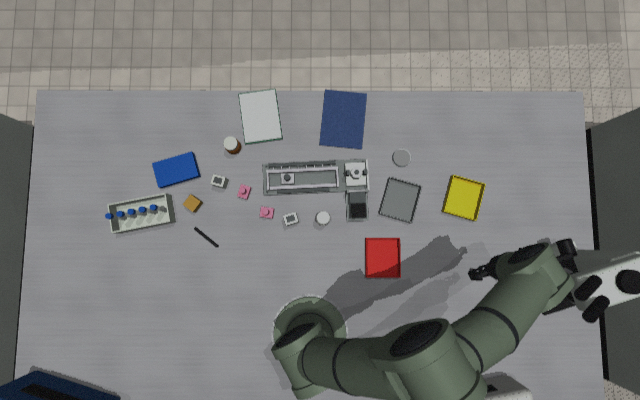

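```bash
cat > h.py <<'E'
from workcell import *
import numpy as np, cv2
def proj(f,P):
    P=np.atleast_2d(P).astype(float); T=np.array(f["T"]); Pc=(P-T[:3,3])@T[:3,:3]
    return np.c_[f["fx"]*Pc[:,0]/Pc[:,2]+f["cx"], f["fy"]*Pc[:,1]/Pc[:,2]+f["cy"]]
def ray(f,uv,z):
    uv=np.atleast_2d(uv).astype(float); T=np.array(f["T"])
    d=np.c_[(uv[:,0]-f["cx"])/f["fx"],(uv[:,1]-f["cy"])/f["fy"],np.ones(len(uv))]@T[:3,:3].T
    t=(z-T[2,3])/d[:,2]; return T[:3,3]+d*t[:,None]
def crop(f,name,c0,c1,r0,r1,k,draw=()):
    im=cv2.resize(f["frame"][r0:r1,c0:c1,::-1],None,fx=k,fy=k,interpolation=cv2.INTER_CUBIC)
    for P,col in draw:
        uv=proj(f,P); uv=((uv-[c0,r0]+.5)*k).astype(int)
        cv2.polylines(im,[uv.reshape(-1,1,2)],True,col,1)
    cv2.imwrite(f"pics/{name}.png",im)
def st():
    s=observe(); print("t%.2f"%s["clock"],np.round(s["position"],4),np.round(s["tool_rot"],3),"F",np.round(s["force"],1),"w%.4f"%s["grip_width"])
    return s
E
python3 - <<'E'
from h import *
F={n:grab_frame(n) for n in("side","top")}
crop(F["top"],"tc",200,440,140,260,3.3); crop(F["side"],"sc",180,420,120,290,3.3)
for l,z in [("fixture",.012),("nut_top",.068),("treadle_pad",.058),("setting",.062),("tray",.028),("block1",.058),("bottle",.075),("jar",.07),("dish",.014),("slidebox",.035),("weight",.04)]:
    for n in F:
        for d in outline_of(l,n):
            if d["score"]>.2: print(l,n,round(d["score"],2),np.round(d["pixel"],1),d["pixels"].sum(),np.round(ray(F[n],d["pixel"],z)[0,:2],3))
E
```

```text
fixture side 0.58 [308.  202.1] 4110 [ 0.593 -0.045]
fixture top 0.64 [327.4 181.9] 3831 [ 0.574 -0.069]
nut_top top 0.61 [356.2 174.4] 122 [ 0.594 -0.176]
treadle_pad side 0.62 [359.2 184.9] 464 [ 0.486 -0.189]
treadle_pad top 0.94 [356.  199.8] 386 [ 0.499 -0.175]
setting side 0.79 [283.1 219.6] 217 [0.559 0.108]
setting side 0.51 [293.  255.6] 259 [0.434 0.194]
setting side 0.51 [255.  261.9] 287 [0.499 0.283]
setting top 0.72 [244.9 190.7] 136 [0.532 0.242]
setting top 0.63 [287.3 178. ] 143 [0.581 0.084]
tray side 0.89 [379.9 170.1] 1177 [ 0.5   -0.337]
tray side 0.85 [421.4 210.7] 1451 [ 0.27 -0.25]
tray side 0.64 [413.9 143.3] 969 [ 0.499 -0.567]
tray side 0.5 [347.1 215. ] 375 [ 0.443 -0.07 ]
tray top 0.95 [381.3 258.4] 1420 [ 0.28  -0.272]
tray top 0.86 [399.8 201.8] 1334 [ 0.495 -0.346]
tray top 0.6 [191.3 204.2] 208 [0.484 0.452]
tray top 0.56 [462.2 199.1] 1435 [ 0.506 -0.586]
tray top 0.24 [355.8 171.8] 115 [ 0.611 -0.178]
block1 side 0.8 [217.4 265.6] 495 [0.571 0.36 ]
block1 side 0.56 [322.  241.2] 387 [0.41  0.094]
block1 top 0.51 [289.7 217.6] 166 [0.432 0.073]
block1 top 0.5 [219.3 178. ] 193 [0.581 0.34 ]
bottle side 0.68 [347.6 217. ] 315 [ 0.407 -0.024]
bottle top 0.73 [321.  216.4] 167 [ 0.435 -0.043]
jar side 0.64 [203.9 237.1] 485 [0.677 0.322]
jar side 0.52 [213.6 307.3] 501 [0.462 0.46 ]
jar top 0.82 [232.4 144.1] 220 [0.708 0.292]
dish side 0.73 [347.3 152.2] 171 [ 0.67  -0.359]
dish top 0.54 [400.9 158.5] 268 [ 0.667 -0.357]
slidebox side 0.89 [162.5 300.4] 2307 [0.605 0.525]
slidebox side 0.42 [346.3 219.7] 385 [ 0.427 -0.045]
slidebox side 0.35 [309.5 201.1] 4048 [ 0.575 -0.033]
slidebox top 0.51 [291.6 219.8] 140 [0.425 0.068]
weight side 0.65 [213.1 307.6] 438 [0.482 0.452]
weight top 0.72 [193.1 203.2] 204 [0.487 0.441]
```

View pics/tc.png

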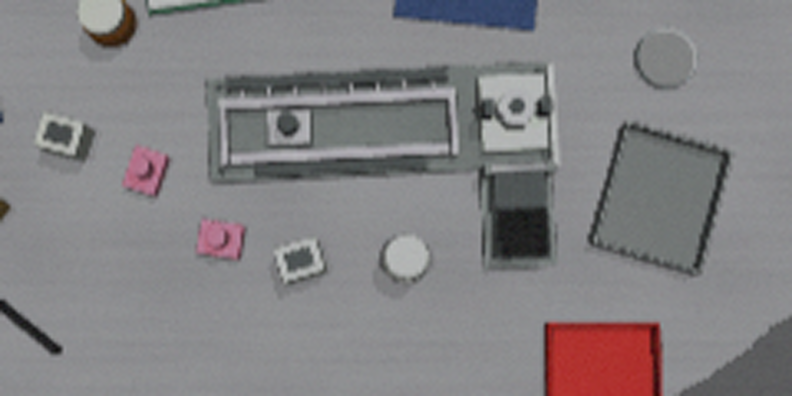

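View pics/sc.png

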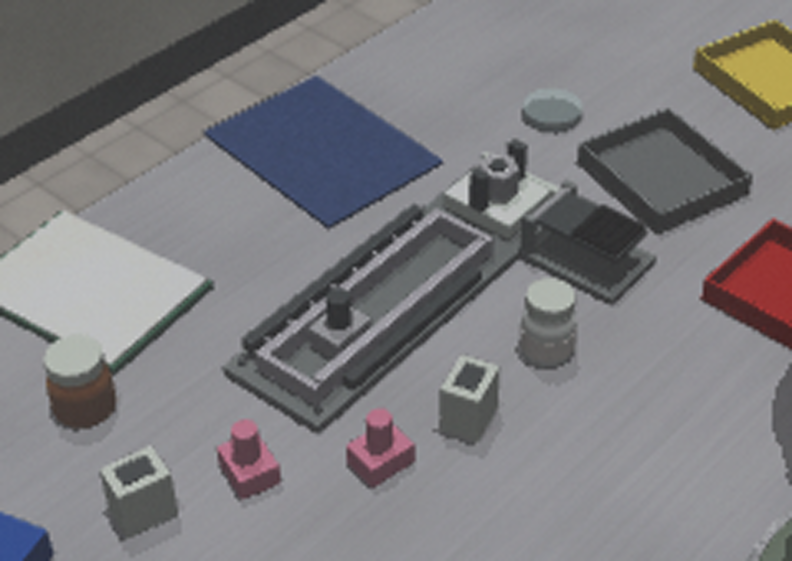

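```bash
cat >> h.py <<'E'
def tf(x,y,yaw,P):
    P=np.atleast_2d(P).astype(float).copy(); c,s=np.cos(yaw),np.sin(yaw)
    P[:,:2]=P[:,:2]@np.array([[c,s],[-s,c]])+[x,y]; return P
def rect(hx,hy,z,cx=0,cy=0): return np.array([[cx-hx,cy-hy,z],[cx+hx,cy-hy,z],[cx+hx,cy+hy,z],[cx-hx,cy+hy,z]])/1000
def hexa(z,cx,cy,a=0): return np.array([[cx+23*np.cos(a+np.pi/6+i*np.pi/3),cy+23*np.sin(a+np.pi/6+i*np.pi/3),z] for i in range(6)])/1000
def fixdraw(x,y,yaw):
    R,G,B=(0,0,255),(0,255,0),(255,0,0)
    L=[(rect(62.5,205,12),R),(np.array([[20,-90,37],[20,170,37],[20,170,12],[20,-90,12]])/1000,G),(rect(45,39,46,0,-165),B),(rect(27.5,28,58,-107,-165),(255,255,0))]
    L.append((hexa(68,0,-165),(0,255,255)))
    return [(tf(x,y,yaw,p),c) for p,c in L]
E
python3 - <<'E'
from h import *
F={n:grab_frame(n) for n in("side","top")}
t,s=F["top"],F["side"]
k=3.3
a=np.array([[207,80],[209,181],[553,64],[214,182]])/k-.5+[200,140]
print(ray(t,a,.012)[:,:2])
b=np.array([[225,368],[317,428]])/k-.5+[180,120]
print(ray(s,b,.012)[:,:2])
E
```

```text
[[ 0.64503749  0.18595993]
 [ 0.52448678  0.18156423]
 [ 0.66558331 -0.22452261]
 [ 0.52331827  0.17567297]]
[[0.64472586 0.18501693]
 [0.52300841 0.18082049]]
```

```bash
python3 - <<'E'
from h import *
F={n:grab_frame(n) for n in("side","top")}
d=fixdraw(.593,-.0215,.048)
crop(F["top"],"tc1",255,385,150,230,6,d); crop(F["side"],"sc1",240,390,150,260,5.3,d)
E
```

```text
(no output)
```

View pics/tc1.png

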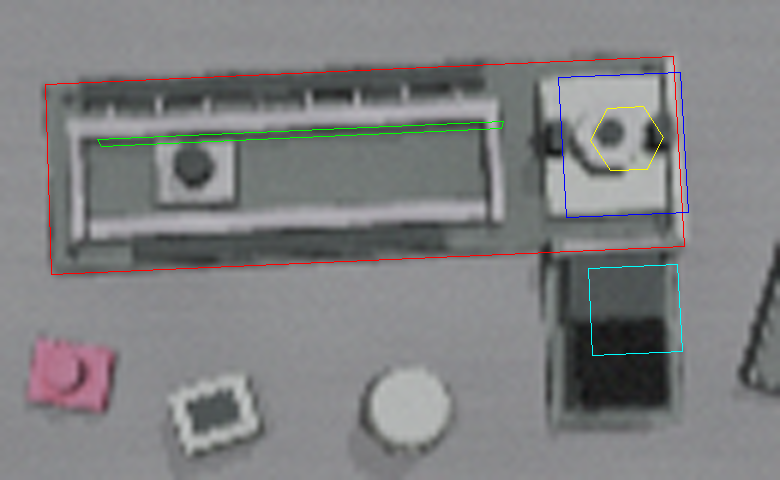

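View pics/sc1.png

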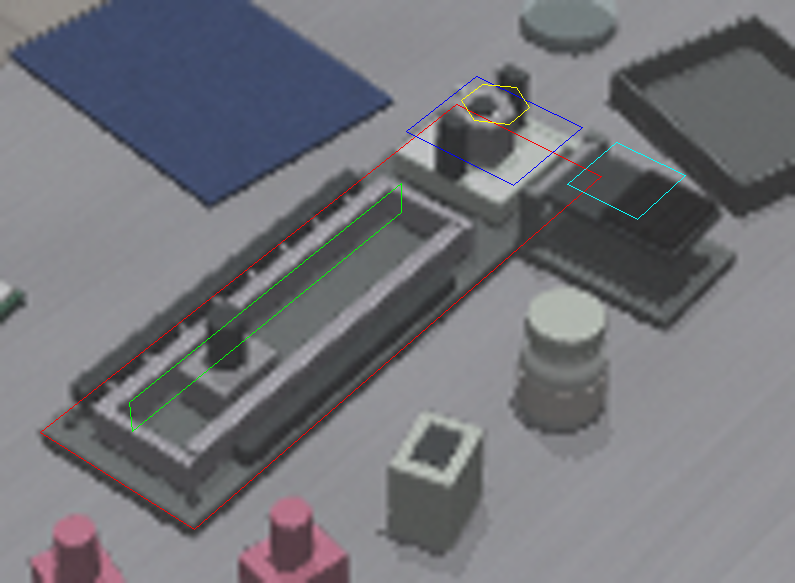

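```bash
sed -i 's/rect(45,39,46/rect(45,39,34/; s/-107,-165/-142,-165/' h.py; python3 - <<'E'
from h import *
from scipy.optimize import least_squares
F={n:grab_frame(n) for n in("side","top")}
C={"top":[((62.5,205,12),(45,84)),((-62.5,205,12),(51,274)),((20,170,37),(87,137)),((20,-90,37),(487,118)),((0,-165,68),(608,132)),((0,-132,78),(552,138)),((0,-198,78),(657,135))],
"side":[((62.5,205,12),(40,432)),((-62.5,205,12),(193,530)),((20,170,37),(118,409)),((20,-90,37),(398,189)),((0,-165,68),(489,101)),((0,-132,78),(452,117)),((0,-198,78),(513,72))]}
K={"top":(6,255,150),"side":(5.3,240,150)}
def res(p,full=False):
    o=[]
    for n,L in C.items():
        k,a,b=K[n]
        uv=proj(F[n],tf(*p[:3],np.array([l[0] for l in L])/1000)); m=np.array([l[1] for l in L])/k-.5+[a,b]
        o.append(uv-m)
    return o if full else np.concatenate(o).ravel()
r=least_squares(res,[.593,-.02,.04],loss="soft_l1"); print(r.x); print(np.round(np.concatenate(res(r.x,True)),1))
d=fixdraw(*r.x)
crop(F["top"],"tc2",255,385,150,230,6,d); crop(F["side"],"sc2",240,390,150,260,5.3,d)
E
```

```text
[ 0.59452778 -0.01533334  0.05459088]
[[-1.5  0.1]
 [-1.3  0.1]
 [ 0.1  0.3]
 [ 1.1  0.1]
 [ 1.5  0.4]
 [ 2.3 -0.6]
 [ 2.5 -1. ]
 [-1.4  1.2]
 [-1.1  1. ]
 [ 0.6 -0.2]
 [-0.9 -0.4]
 [-0.4  1.1]
 [ 0.9  0.4]
 [ 0.7 -0.2]]
```

View pics/tc2.png

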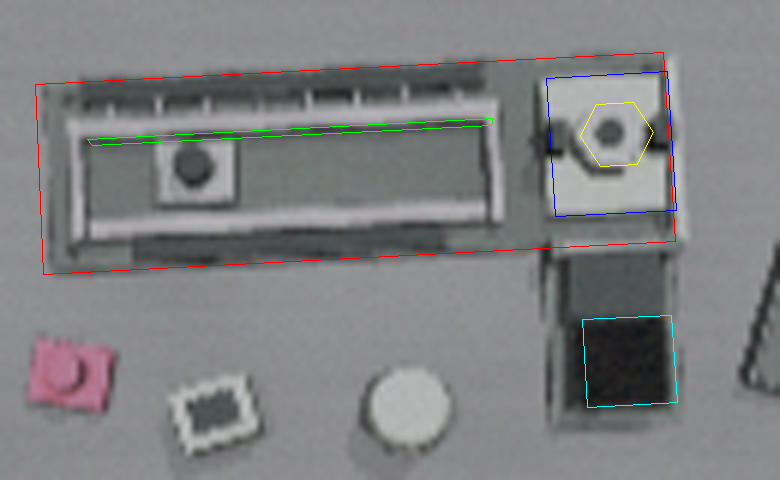

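View pics/sc2.png

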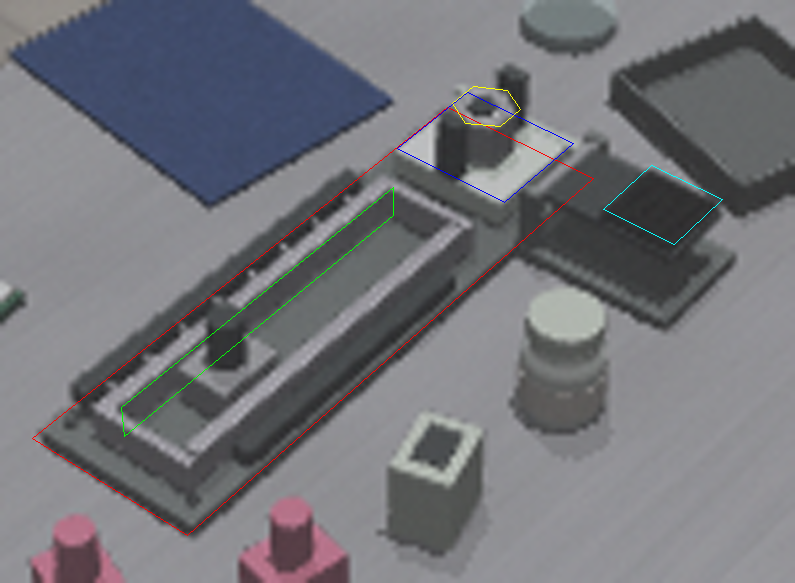

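```bash
python3 - <<'E'
from h import *
from scipy.optimize import least_squares
F={n:grab_frame(n) for n in("side","top")}
# gearbox corners: top crop; base corners
C={"top":[((62.5,'b',12),(45,84)),((-62.5,'b',12),(51,274)),((20,170,37),(87,137)),((20,-90,37),(487,118)),((0,-165,68),(608,133)),((0,-132,78),(552,138)),((0,-198,78),(657,135)),((45,-126,34),(541,81)),((-45,-126,34),(548,216)),((-45,-204,34),(671,211))],
"side":[((62.5,'b',12),(40,432)),((-62.5,'b',12),(193,530)),((20,170,37),(118,409)),((20,-90,37),(398,189)),((0,-132,78),(452,117)),((0,-198,78),(513,72)),((-45,-126,34),(495,203)),((-45,-204,34),(574,147))]}
K={"top":(6,255,150),"side":(5.3,240,150)}
def res(p,full=False):
    o=[]
    for i,(n,L) in enumerate(C.items()):
        k,a,b=K[n]
        P=np.array([[l[0][0],p[3]*1000 if l[0][1]=='b' else l[0][1],l[0][2]] for l in L])/1000
        uv=proj(F[n],tf(*p[:3],P)); m=np.array([l[1] for l in L])/k-.5+[a,b]
        o.append(uv-m)
    return o if full else np.concatenate(o).ravel()
r=least_squares(res,[.593,-.02,.04,.2],loss="soft_l1",f_scale=.5); print(r.x); print(np.round(np.concatenate(res(r.x,True)),1))
for n in C:
  CC=C; C={n:CC[n]}
  r1=least_squares(res,[.593,-.02,.04,.2],loss="soft_l1",f_scale=.5); print(n,r1.x); C=CC
d=fixdraw(*r.x[:3])
crop(F["top"],"tc3",255,385,150,230,6,d); crop(F["side"],"sc3",240,390,150,260,5.3,d)
E
```

```text
[ 0.59435224 -0.0115211   0.0525382   0.19552747]
[[-0.  -0.1]
 [ 0.1 -0.1]
 [-0.9  0.3]
 [ 0.1  0.2]
 [ 0.5  0.4]
 [ 1.3 -0.5]
 [ 1.4 -0.9]
 [ 0.  -0.4]
 [ 0.2  0.2]
 [-0.   0. ]
 [-0.2  0.1]
 [ 0.  -0.2]
 [-0.3  0.4]
 [-1.6  0.2]
 [ 0.3  1. ]
 [ 0.1  0.4]
 [ 1.2  0.5]
 [-0.7  0. ]]
top [ 0.59415294 -0.01050562  0.05096306  0.1946614 ]
side [ 0.59503124 -0.01329366  0.05497526  0.19717306]
```

View pics/tc3.png

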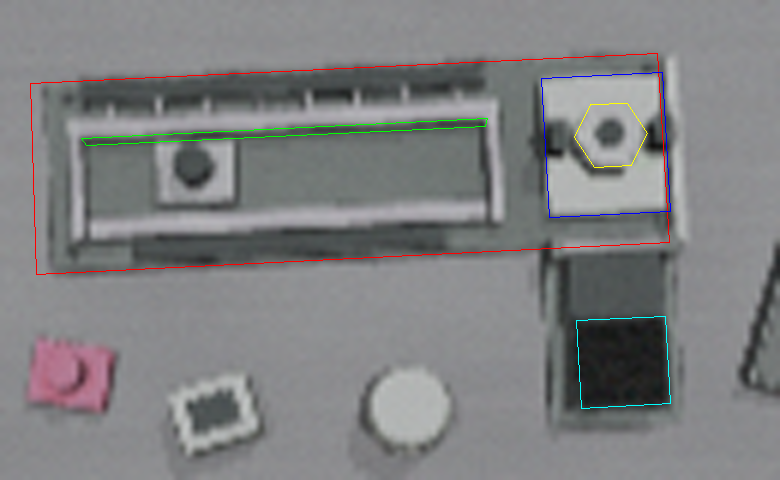

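View pics/sc3.png

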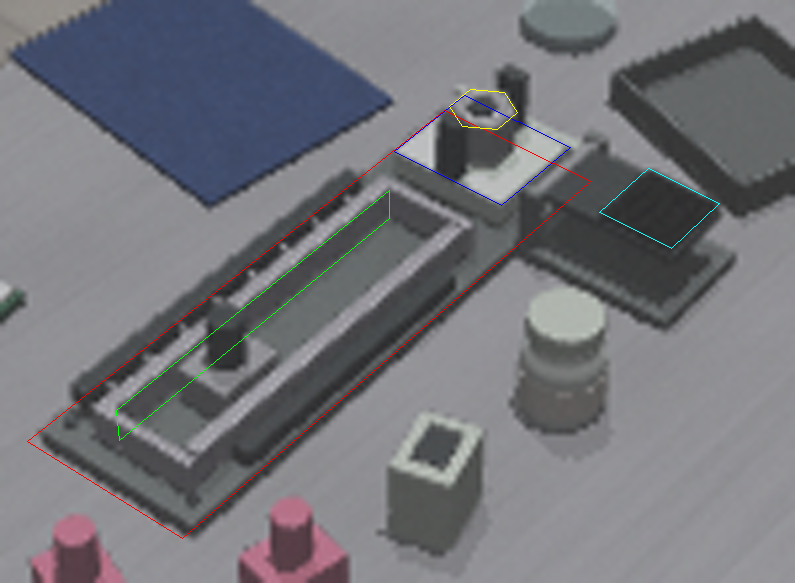

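```bash
python3 - <<'E'
from h import *
F={n:grab_frame(n) for n in("side","top")}
x=(.5944,-.0115,.0525)
ck=[]
for yy in(-132,-198):
    ck+= [(tf(*x,rect(9,6,78,0,yy)),(0,165,255))]
d=fixdraw(*x)+ck
a=cv2.imread
crop(F["top"],"a",335,385,150,185,8,d[3:]);crop(F["top"],"b",335,385,150,185,8)
crop(F["side"],"c",310,360,150,200,8,d[3:]);crop(F["side"],"d",310,360,150,200,8)
A=np.vstack([np.hstack([a(f"pics/{i}.png") for i in"ab"]),])
B=np.hstack([a(f"pics/{i}.png")[:300] for i in"cd"])
cv2.imwrite("pics/nutz.png",np.vstack([A,B]))
E
```

```text
(no output)
```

View pics/nutz.png

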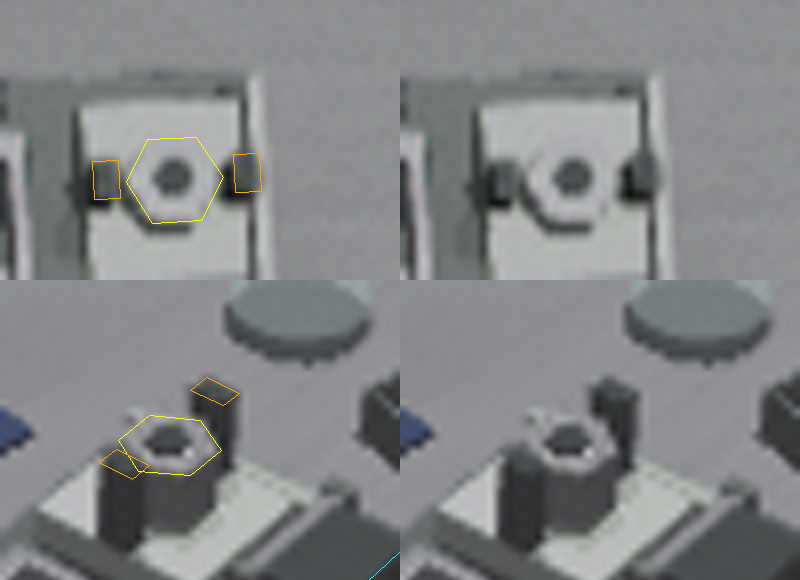

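```bash
cat >> h.py <<'E'
FX=(.5944,-.0115,.0525)
def boxpts(hx,hy,z0,z1): return np.vstack([rect(hx,hy,z0),rect(hx,hy,z1)])
def hullmask(f,P):
    m=np.zeros((1600,2560),np.uint8); uv=(proj(f,P)*4+1.5).astype(np.int32)
    cv2.fillConvexPoly(m,cv2.convexHull(uv.reshape(-1,1,2)),1)
    return cv2.resize(m.astype(np.float32),(640,400),interpolation=cv2.INTER_AREA)
def fitbox(F,masks,x0,y0,hx,hy,h,z0=0):
    from scipy.optimize import minimize
    def cost(p):
        c=0
        for n,m in masks.items():
            a=hullmask(F[n],tf(*p,boxpts(hx,hy,z0,z0+h))); m=m.astype(np.float32)
            c-=np.minimum(a,m).sum()/np.maximum(a,m).sum()
        return c/len(masks)
    best=None
    for yaw in np.arange(-np.pi/2,np.pi/2,np.pi/8):
        r=minimize(cost,[x0,y0,yaw],method="Nelder-Mead",options=dict(initial_simplex=np.array([[x0,y0,yaw],[x0+.01,y0,yaw],[x0,y0+.01,yaw],[x0,y0,yaw+.25]]),maxiter=70))
        if best is None or r.fun<best.fun: best=r
    return best.x,best.fun
E
cat > blocks.py <<'E'
from h import *
import sys
F={n:grab_frame(n) for n in("side","top")}
dets={}
for n in F:
    for d in outline_of("block1",n):
        if d["score"]>.2:
            p=ray(F[n],d["pixel"],.035)[0,:2]
            for k in dets:
                if np.hypot(*(np.array(k)-p))<.035: dets[k][n]=d["pixels"]; break
            else: dets[tuple(p)]={n:d["pixels"]}
out=[]
for k,m in dets.items():
    x,f=fitbox(F,m,k[0],k[1],20,25,58); print(np.round(x,4),round(f,2),list(m)); out.append(x)
dr=[(tf(*x,rect(20,25,z)),(0,0,255)) for x in out for z in(0,58)]
tag=sys.argv[1]
crop(F["top"],"a",200,330,150,235,6,dr);crop(F["side"],"b",195,345,215,290,5.2,dr)
A,B=[cv2.imread(f"pics/{i}.png") for i in"ab"]
cv2.imwrite(f"pics/bl{tag}t.png",A);cv2.imwrite(f"pics/bl{tag}s.png",B)
E
python3 blocks.py 0
```

```text
[ 0.5716  0.3468 -0.3475] -0.89 ['side', 'top']
[0.4291 0.0714 0.3558] -0.9 ['side', 'top']
```

```bash
python3 - <<'E'
import cv2,numpy as np
A,B=cv2.imread("pics/bl0t.png"),cv2.imread("pics/bl0s.png")
w=max(A.shape[1],B.shape[1]); p=lambda a:cv2.copyMakeBorder(a,0,0,0,w-a.shape[1],0)
C=np.vstack([p(A),p(B)]); print(C.shape); cv2.imwrite("pics/bl0.png",cv2.resize(C,None,fx=.66,fy=.66))
E
```

```text
(900, 780, 3)
```

View pics/bl0.png

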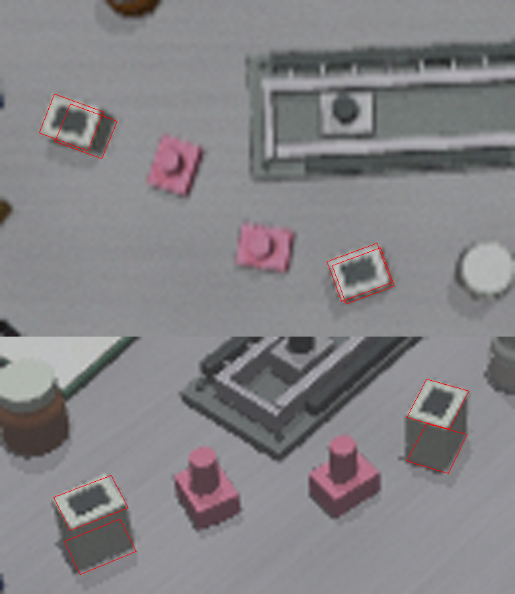

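```bash
cat > setting.py <<'E'
from h import *
import sys
from scipy.optimize import minimize
F={n:grab_frame(n) for n in("side","top")}
z0=float(sys.argv[2]); g=np.array([float(sys.argv[3]),float(sys.argv[4])]); yaw=float(sys.argv[5])
t=np.linspace(0,2*np.pi,17)[:-1]
P=np.vstack([boxpts(20,25,z0,z0+26),*[np.c_[12*np.cos(t),12*np.sin(t),0*t+z0+zz]/1000 for zz in(26,62)]])
K=P[-16:]
ms={}
for n in F:
    for d in outline_of("setting",n):
        if np.hypot(*(ray(F[n],d["pixel"],z0/1000+.03)[0,:2]-g))<.04: ms[n]=d["pixels"];print(n,d["score"]);break
def cost(p):
    c=0
    for n,m in ms.items():
        ys,xs=np.nonzero(m); 
        a=np.maximum(hullmask(F[n],tf(*p,P[:8])),hullmask(F[n],tf(*p,P[8:]))); m=m.astype(np.float32)
        c-=np.minimum(a,m).sum()/np.maximum(a,m).sum()
    return c
for k in [list(ms)]+[[i] for i in ms]:
    M=ms; ms={i:M[i] for i in k}
    r=minimize(cost,[*g,yaw],method="Nelder-Mead",options=dict(initial_simplex=[[*g,yaw],[g[0]+.006,g[1],yaw],[*(g+[0,.006]),yaw],[*g,yaw+.15]])); print(k,np.round(r.x,4),r.fun/len(ms)); ms=M
    if len(k)==2: X=r.x
c=proj(F["top"],[[*X[:2],.04]])[0].astype(int);e=proj(F["side"],[[*X[:2],.04]])[0].astype(int)
dr=[(tf(*X,rect(20,25,z0+26)),(0,0,255)),(tf(*X,K),(0,255,0))]
for f,c,n in((F["top"],c,"a"),(F["side"],e,"b")): crop(f,n,c[0]-25,c[0]+25,c[1]-25,c[1]+25,7,dr)
cv2.imwrite(f"pics/set{sys.argv[1]}.png",np.hstack([cv2.imread(f"pics/{i}.png") for i in"ab"]))
E
python3 setting.py 0 12 .585 .084 .05
python3 - <<'E'
from h import *
F={n:grab_frame(n) for n in("side","top")}
# tray
ms={}
for n in F:
    for d in outline_of("tray",n):
        if np.hypot(*(ray(F[n],d["pixel"],.015)[0,:2]-[.495,-.343]))<.04: ms[n]=d["pixels"];break
print(fitbox(F,ms,.495,-.343,75,65,28))
E
```

```text
side 0.71
top 0.6
['side', 'top'] [0.5815 0.0881 0.0571] -0.7768465876579285
['side'] [0.5902 0.0828 0.3166] -0.736414909362793
['top'] [0.5809 0.0886 0.0783] -0.8880030512809753
(array([ 0.50452878, -0.35017962, -0.27691332]), np.float64(-0.9527240991592407))
```

View pics/set0.png

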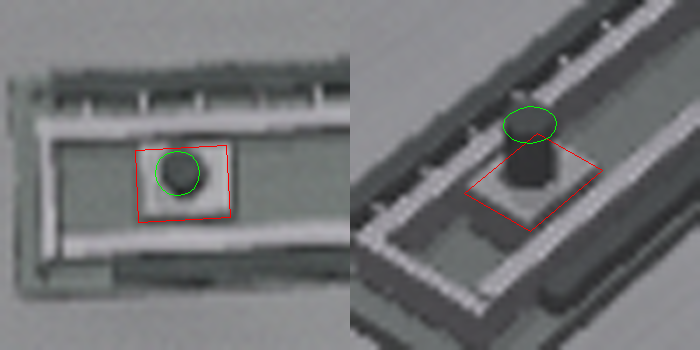

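>>> move_arm --motion '[[[314,651,-40],[0,0,-0.39]],[[314,651,-40],[0,0,-0.39]],[[314,651,-40],[0,0,-0.39]],[[314,651,-40],[0,0,-0.39]],[[314,651,-40],[0,0,-0.39]],[[314,651,-40],[0,0,-0.39]],[[314,651,-40],[0,0,-0.39]],[[314,651,-40],[0,0,-0.39]],[[314,651,-40],[0,0,-0.39]],[[314,651,-40],[0,0,-0.39]],[[314,651,-40],[0,0,-0.39]],[[314,651,-40],[0,0,-0.39]]]' --jaw 50

```text
clock: 3.9
position: [0.5824, 0.0896, 0.2161]
tool_rot: [-3.141, -0.0, 0.055]
force: [0.3, -0.8, 0.7]
grip_width: 0.05
```

```bash
python3 - <<'E'
from h import *
f=grab_frame("side");st(); print(tips_ahead)
crop(f,"k1",250,330,130,250,5)
E
```

```text
t3.95 [0.5834 0.0939 0.2158] [-3.139e+00 -1.000e-03  5.800e-02] F [-2.9  6.4 -0.5] w0.0500
0.025
```

View pics/k1.png

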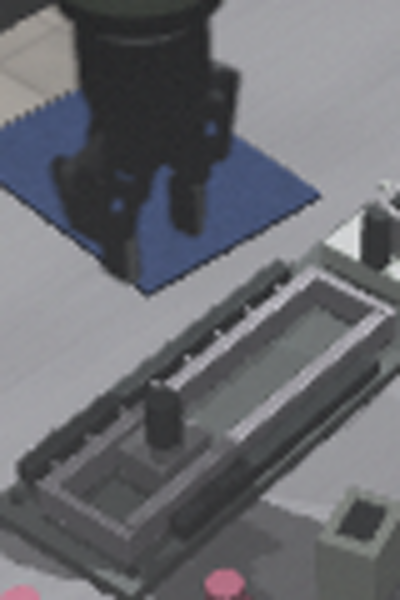

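>>> move_arm --motion '[[[0,0,-60],[0,0,0]],[[0,0,-110],[0,0,0]],[[0,0,-142],[0,0,0]],[[0,0,-142],[0,0,0]],[[0,0,-142],[0,0,0]]]'

```text
clock: 4.58
position: [0.5825, 0.0863, 0.0756]
tool_rot: [-3.141, -0.001, 0.053]
force: [0.4, 0.1, 1.0]
grip_width: 0.0501
```

```bash
python3 - <<'E'
from h import *
f=grab_frame("side");st()
crop(f,"k2",250,330,160,250,6)
E
```

```text
t4.62 [0.5826 0.0863 0.0759] [-3.141e+00 -2.000e-03  5.300e-02] F [-0.9 -0.7  0.6] w0.0502
```

View pics/k2.png

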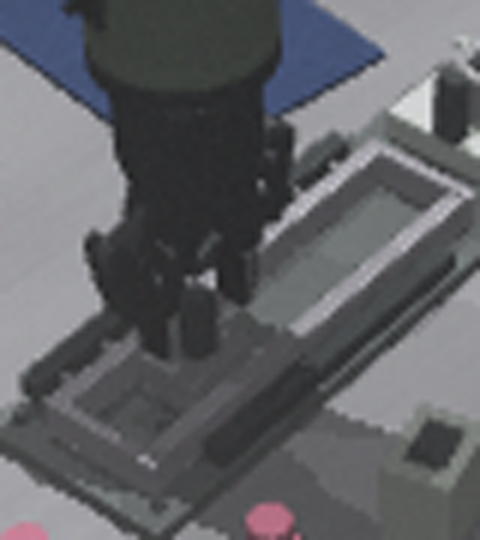

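>>> move_arm --motion '[[[0,0,-2],[0,0,0]],[[0,0,-2],[0,0,0]],[[0,0,-2],[0,0,0]],[[0,0,-2],[0,0,0]],[[0,0,-2],[0,0,0]],[[0,0,-2],[0,0,0]]]' --jaw 0 --grip_force 60

```text
clock: 5.38
position: [0.5823, 0.0865, 0.0732]
tool_rot: [-3.141, -0.001, 0.053]
force: [-0.9, 0.1, 5.9]
grip_width: 0.0224
```

>>> move_arm --motion '[[[0,0,30],[0,0,0]],[[0,0,70],[0,0,0]],[[0,0,100],[0,0,0]],[[0,0,100],[0,0,0]]]'

```text
clock: 5.88
position: [0.5828, 0.0864, 0.1747]
tool_rot: [-3.141, -0.004, 0.053]
force: [-0.2, 0.5, -4.1]
grip_width: 0.0222
```

```bash
python3 - <<'E'
from h import *
f=grab_frame("side");st()
crop(f,"k3",250,350,120,250,5)
E
```

```text
t5.92 [0.582  0.0863 0.1731] [-3.141e+00 -2.000e-03  5.300e-02] F [-0.1  0.6 -3.1] w0.0221
```

View pics/k3.png

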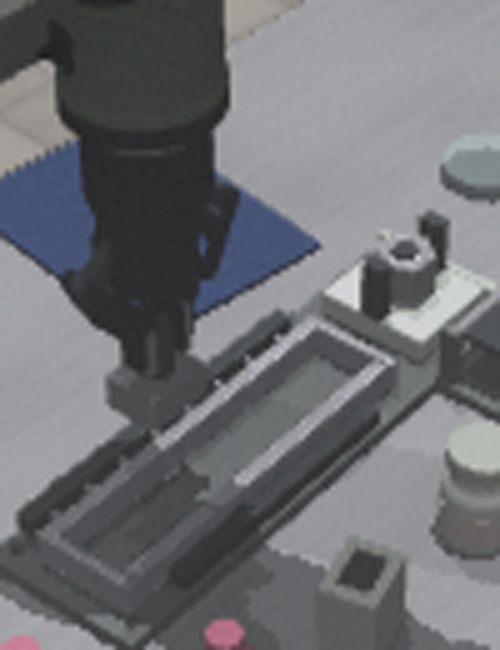

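>>> move_arm --motion '[[[-15,-50,10],[0,0,0]],[[-28,-110,10],[0,0,0]],[[-40,-170,10],[0,0,0]],[[-50,-230,10],[0,0,0]],[[-60,-290,10],[0,0,0]],[[-70,-350,10],[0,0,0]],[[-77,-400,10],[0,0,0]],[[-77,-437,10],[0,0,0]],[[-77,-437,10],[0,0,0]],[[-77,-437,0],[0,0,0]],[[-77,-437,0],[0,0,0]]]'

```text
clock: 7.3
position: [0.5045, -0.3492, 0.1709]
tool_rot: [-3.14, 0.002, 0.054]
force: [-0.7, -0.4, -3.4]
grip_width: 0.0221
```

```bash
python3 - <<'E'
from h import *
f=grab_frame("side");g=grab_frame("top");st()
crop(f,"k4",300,450,90,230,4);crop(g,"k5",250,450,140,260,4)
E
```

```text
t7.40 [ 0.5049 -0.3498  0.172 ] [-3.141  0.     0.054] F [-0.4  0.  -2.2] w0.0221
```

View pics/k4.png

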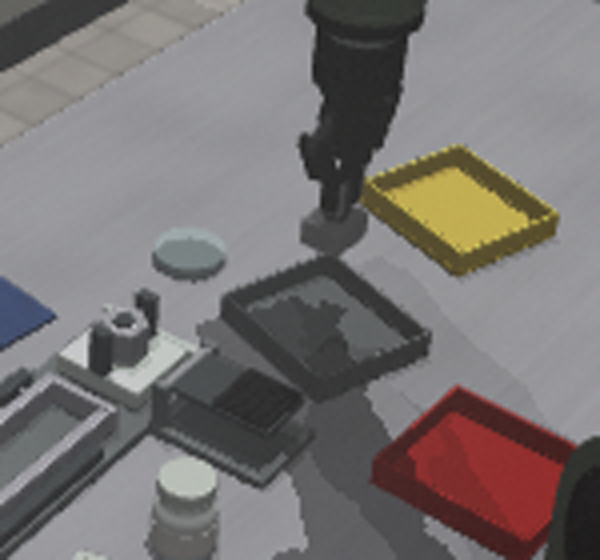

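View pics/k5.png

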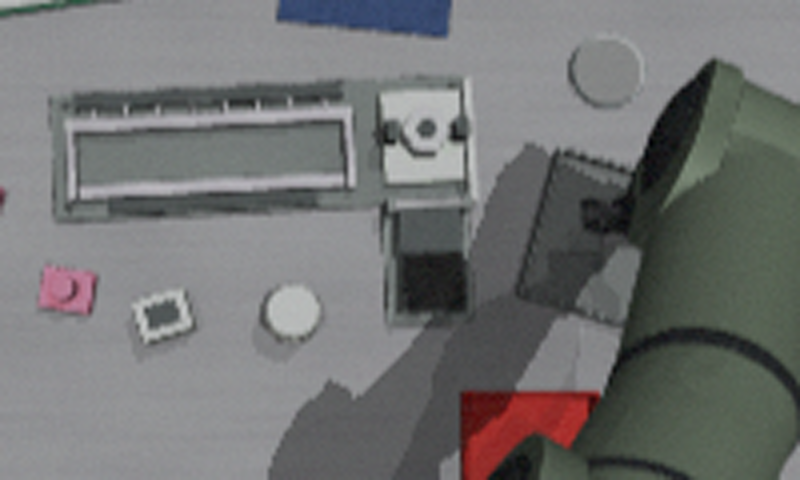

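Setting still held, at the tray's centre (both views: dark grey tray, side ≈ (381,170)). Lower.

>>> move_arm --motion '[[[0,0,-50],[0,0,0]],[[0,0,-85],[0,0,0]],[[0,0,-100],[0,0,0]],[[0,0,-105],[0,0,0]],[[0,0,-106],[0,0,0]],[[0,0,-106],[0,0,0]]]'

```text
clock: 8.15
position: [0.5052, -0.351, 0.0673]
tool_rot: [3.141, -0.001, 0.053]
force: [0.4, -0.1, -1.4]
grip_width: 0.022
```

>>> move_arm --motion '[[[0,0,0],[0,0,0]],[[0,0,0],[0,0,0]],[[0,0,0],[0,0,0]],[[0,0,50],[0,0,0]],[[0,0,100],[0,0,0]],[[0,0,130],[0,0,0]],[[0,0,130],[0,0,0]]]' --jaw 60

```text
clock: 9.02
position: [0.5056, -0.3513, 0.1987]
tool_rot: [3.139, -0.003, 0.053]
force: [-0.5, 0.1, 0.4]
grip_width: 0.0598
```

>>> move_arm --motion '[[[0,60,0],[0,0,0]],[[-20,120,0],[0,0,0.1]],[[-35,180,0],[0,0,0.2]],[[-50,240,0],[0,0,0.303]],[[-60,300,0],[0,0,0.303]],[[-75,360,0],[0,0,0.303]],[[-75,400,0],[0,0,0.303]],[[-75,422,0],[0,0,0.303]],[[-75,422,0],[0,0,0.303]],[[-75,422,-30],[0,0,0.303]],[[-75,422,-50],[0,0,0.303]]]' --jaw 72

```text
clock: 10.4
position: [0.4293, 0.0702, 0.145]
tool_rot: [3.142, 0.001, 0.355]
force: [0.4, 0.3, -0.0]
grip_width: 0.0722
```

```bash
python3 - <<'E'
from h import *
f=grab_frame("side");g=grab_frame("top");st()
cv2.imwrite("pics/f5.png",f["frame"][:,:,::-1]);
cv2.imwrite("pics/f5t.png",g["frame"][:,:,::-1]);
E
```

```text
t10.50 [0.4286 0.0702 0.1445] [-3.141  0.004  0.355] F [ 0.7 -0.8  0.3] w0.0723
```

View pics/f5.png

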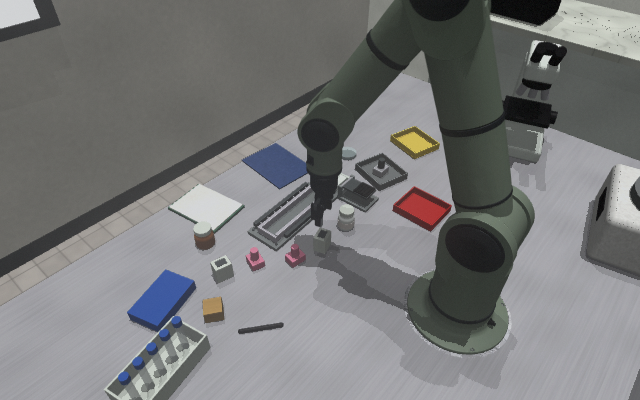

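View pics/f5t.png

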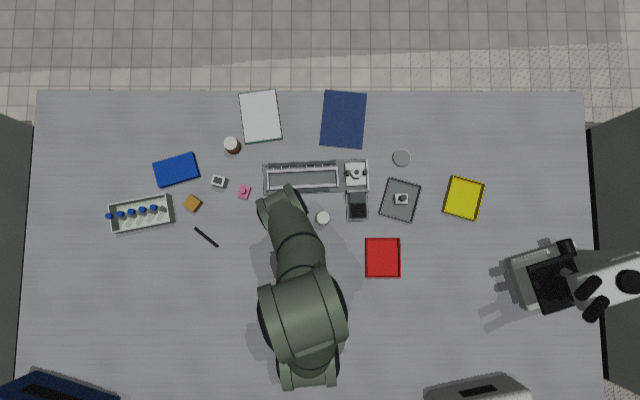

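>>> move_arm --motion '[[[0,1,-30],[0,0,0]],[[0,1,-60],[0,0,0]],[[0,1,-85],[0,0,0]],[[0,1,-101],[0,0,0]],[[0,1,-101],[0,0,0]],[[0,1,-101],[0,0,0]]]'

```text
clock: 11.25
position: [0.4301, 0.072, 0.0461]
tool_rot: [3.141, -0.001, 0.355]
force: [0.6, 0.5, 0.0]
grip_width: 0.0718
```

```bash
python3 - <<'E'
from h import *
f=grab_frame("side");st()
crop(f,"k6",280,370,170,280,5)
E
```

```text
t11.30 [0.4302 0.0721 0.0462] [ 3.141e+00 -1.000e-03  3.550e-01] F [ 0.3  0.1 -0.2] w0.0720
```

View pics/k6.png

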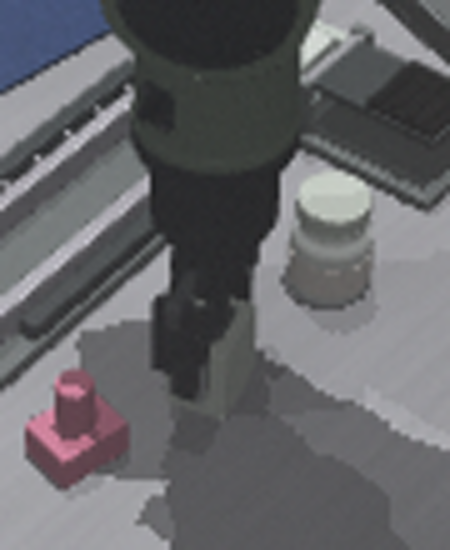

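>>> move_arm --motion '[[[0,0,8],[0,0,0]],[[0,0,8],[0,0,0]],[[0,0,8],[0,0,0]],[[0,0,8],[0,0,0]],[[0,0,8],[0,0,0]],[[0,0,8],[0,0,0]],[[0,0,8],[0,0,0]]]' --jaw 30 --grip_force 70

```text
clock: 12.18
position: [0.4302, 0.0722, 0.0552]
tool_rot: [3.141, -0.002, 0.355]
force: [-9.3, -1.0, 44.8]
grip_width: 0.0492
```

>>> move_arm --motion '[[[0,0,30],[0,0,0]],[[0,0,70],[0,0,0]],[[0,0,85],[0,0,0]],[[0,0,85],[0,0,0]]]'

```text
clock: 12.68
position: [0.4304, 0.0722, 0.1396]
tool_rot: [3.141, -0.003, 0.355]
force: [-0.3, 0.2, -1.7]
grip_width: 0.0489
```

```bash
python3 - <<'E'
from h import *
f=grab_frame("side");s=st()
crop(f,"k7",250,350,120,260,4)
for y in(-32,96): print(y,tf(*FX,[[-.004,(40+y)/1000,0]]))
E
```

```text
t12.72 [0.4299 0.0721 0.1387] [ 3.141e+00 -1.000e-03  3.550e-01] F [ 0.2  0.2 -2.7] w0.0485
-32 [[ 0.5899857  -0.00372093  0.        ]]
96 [[0.58326879 0.12410271 0.        ]]
```

View pics/k7.png

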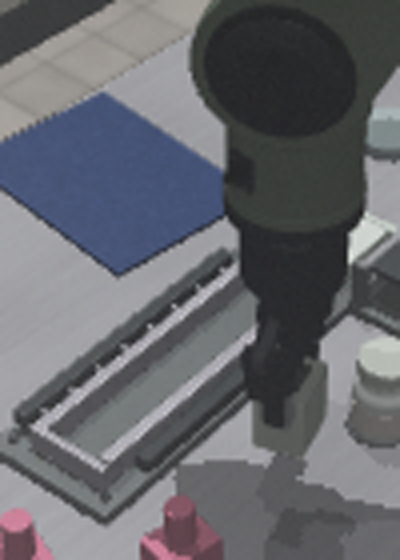

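>>> move_arm --motion '[[[20,0,15],[0,0,-0.1]],[[60,-15,15],[0,0,-0.2]],[[110,-40,15],[0,0,-0.3025]],[[150,-70,15],[0,0,-0.3025]],[[159,-76,15],[0,0,-0.3025]],[[159,-76,15],[0,0,-0.3025]],[[159,-76,0],[0,0,-0.3025]],[[159,-76,-20],[0,0,-0.3025]],[[159,-76,-20],[0,0,-0.3025]]]'

```text
clock: 13.85
position: [0.5871, -0.0029, 0.1165]
tool_rot: [-3.141, 0.003, 0.055]
force: [-0.2, 0.6, -1.0]
grip_width: 0.0492
```

```bash
python3 - <<'E'
from h import *
f=grab_frame("side");g=grab_frame("top");s=st()
crop(f,"k8",240,360,130,260,4);crop(g,"k9",250,380,140,220,5)
E
```

```text
t13.95 [ 0.5884 -0.0032  0.1183] [-3.142e+00  1.000e-03  5.400e-02] F [ 0.7  0.3 -1.4] w0.0484
```

View pics/k8.png

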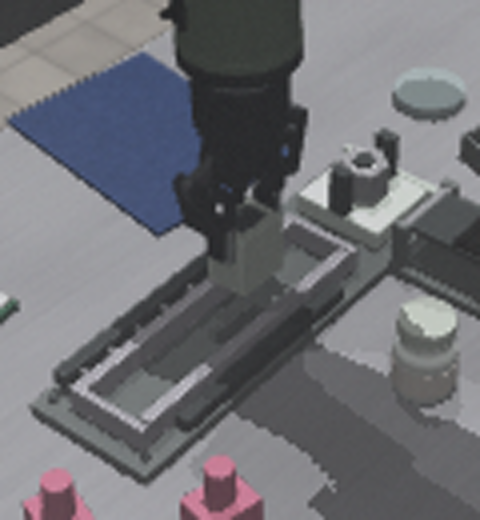

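View pics/k9.png

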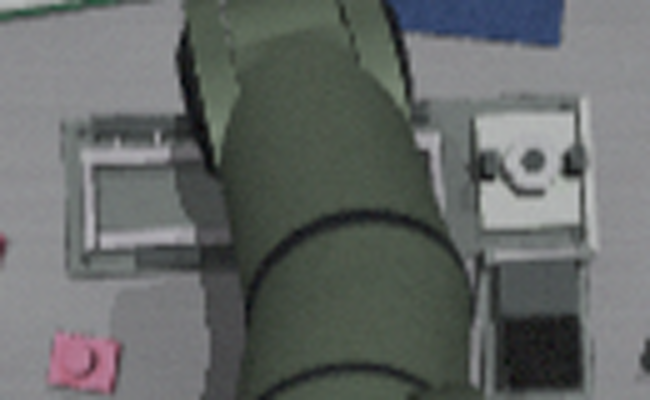

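>>> move_arm --motion '[[[0,0,-20],[0,0,0]],[[0,0,-35],[0,0,0]],[[0,0,-45],[0,0,0]],[[0,0,-49],[0,0,0]],[[0,0,-51],[0,0,0]],[[0,0,-51],[0,0,0]]]'

```text
clock: 14.7
position: [0.589, -0.0037, 0.0676]
tool_rot: [3.142, -0.0, 0.053]
force: [0.5, 0.5, -1.2]
grip_width: 0.0487
```

```bash
python3 - <<'E'
from h import *
f=grab_frame("side");s=st()
p=s["position"]
d=[(tf(p[0],p[1],.0525,rect(20,25,z)),(0,0,255)) for z in(12,70)]
crop(f,"k10",240,360,130,260,4,d)
E
```

```text
t14.75 [ 0.589  -0.0037  0.0676] [-3.142e+00 -1.000e-03  5.300e-02] F [ 0.2  0.2 -1. ] w0.0490
```

View pics/k10.png

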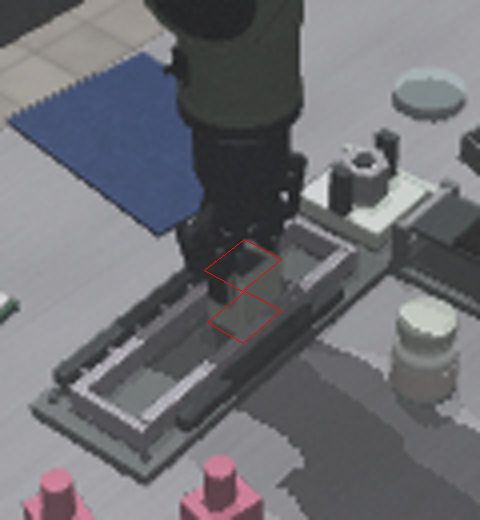

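>>> move_arm --motion '[[[0,0,-1],[0,0,0]],[[0,0,-1],[0,0,0]]]'

```text
clock: 15.0
position: [0.5891, -0.0037, 0.0674]
tool_rot: [3.141, -0.001, 0.053]
force: [-5.0, -0.4, 17.9]
grip_width: 0.0488
```

>>> move_arm --motion '[[[0,0,0],[0,0,0]],[[0,0,0],[0,0,0]],[[0,0,0],[0,0,0]],[[0,0,40],[0,0,0]],[[0,0,90],[0,0,0]],[[0,0,120],[0,0,0]],[[0,0,120],[0,0,0]]]' --jaw 70

```text
clock: 15.88
position: [0.5898, -0.0037, 0.1885]
tool_rot: [3.142, -0.004, 0.053]
force: [-0.3, 0.3, -0.3]
grip_width: 0.07
```

>>> move_arm --motion '[[[0,50,0],[0,0,-0.1]],[[-5,110,0],[0,0,-0.2]],[[-10,170,0],[0,0,-0.3]],[[-17,230,0],[0,0,-0.4]],[[-17,240,0],[0,0,-0.4]],[[-17,240,0],[0,0,-0.4]]]' --jaw 74

```text
clock: 16.62
position: [0.5713, 0.2365, 0.1853]
tool_rot: [3.14, 0.001, -0.345]
force: [-0.8, -0.8, -0.2]
grip_width: 0.0741
```

```bash
python3 blocks.py 1; python3 - <<'E'
from h import *
st()
A,B=cv2.imread("pics/bl1t.png"),cv2.imread("pics/bl1s.png")
C=np.vstack([A,B]); cv2.imwrite("pics/bl1.png",cv2.resize(C,None,fx=.66,fy=.66))
E
```

```text
[ 0.5726  0.3479 -0.4017] -0.92 ['side']
[ 0.5903 -0.0064  0.0481] -0.77 ['side', 'top']
t16.82 [0.5722 0.2345 0.1861] [ 3.141 -0.    -0.349] F [ 0.9 -1.   0.5] w0.0738
```

View pics/bl1.png

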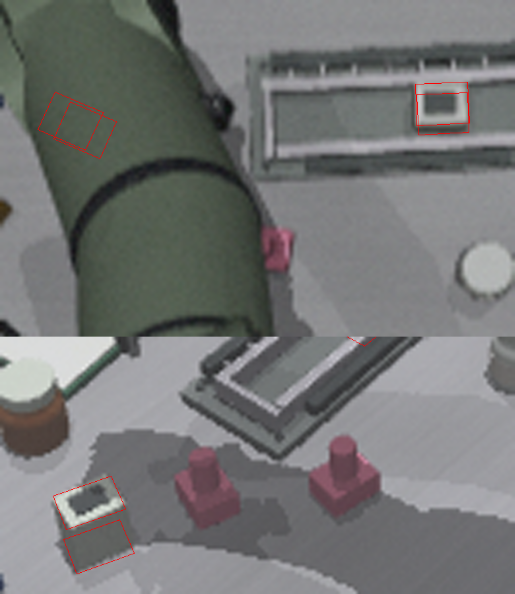

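>>> move_arm --motion '[[[0,60,0],[0,0,0]],[[0,111,0],[0,0,0]],[[0,111,-10],[0,0,0]],[[0,111,-50],[0,0,0]],[[0,111,-90],[0,0,0]],[[0,111,-120],[0,0,0]],[[0,111,-135],[0,0,0]],[[0,111,-135],[0,0,0]]]'

```text
clock: 17.82
position: [0.5719, 0.3462, 0.0509]
tool_rot: [3.141, 0.0, -0.348]
force: [0.8, -0.0, 1.4]
grip_width: 0.0739
```

```bash
python3 - <<'E'
from h import *
f=grab_frame("side");s=st()
crop(f,"k11",180,280,200,300,5)
E
```

```text
t17.88 [0.5723 0.3467 0.0519] [-3.141 -0.    -0.348] F [ 1.3 -0.   0.3] w0.0739
```

View pics/k11.png

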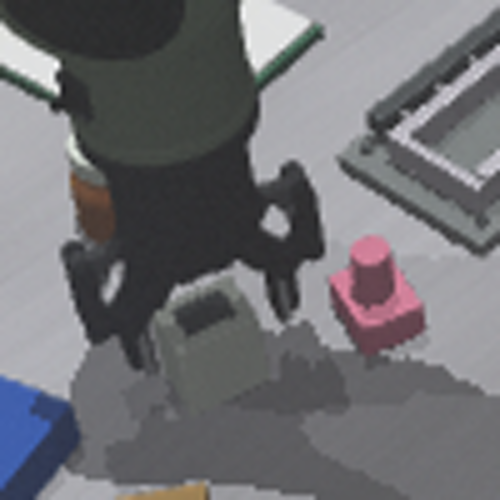

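>>> move_arm --motion '[[[0,0,2],[0,0,0]],[[0,0,3],[0,0,0]],[[0,0,4],[0,0,0]],[[0,0,4],[0,0,0]],[[0,0,4],[0,0,0]],[[0,0,5],[0,0,0]],[[0,0,5],[0,0,0]]]' --jaw 30

```text
clock: 18.75
position: [0.5717, 0.3472, 0.0562]
tool_rot: [3.141, 0.0, -0.347]
force: [0.2, 0.0, -1.5]
grip_width: 0.0491
```

>>> move_arm --motion '[[[0,0,30],[0,0,0]],[[0,0,70],[0,0,0]],[[0,0,100],[0,0,0]],[[0,0,100],[0,0,0]]]'

```text
clock: 19.25
position: [0.5727, 0.3478, 0.1586]
tool_rot: [-3.139, -0.002, -0.347]
force: [-0.3, -0.3, -1.6]
grip_width: 0.0497
```

```bash
python3 - <<'E'
from h import *
f=grab_frame("side");s=st()
p=s["position"]; z=1000*(p[2]-.056)
d=[(tf(p[0],p[1],s["tool_rot"][2],rect(20,25,zz)),(0,0,255)) for zz in(z,z+58)]
crop(f,"k12",160,280,160,300,4,d)
E
```

```text
t19.30 [0.572  0.3475 0.1569] [-3.14e+00 -1.00e-03 -3.47e-01] F [-0.8 -0.6 -1.4] w0.0494
```

View pics/k12.png

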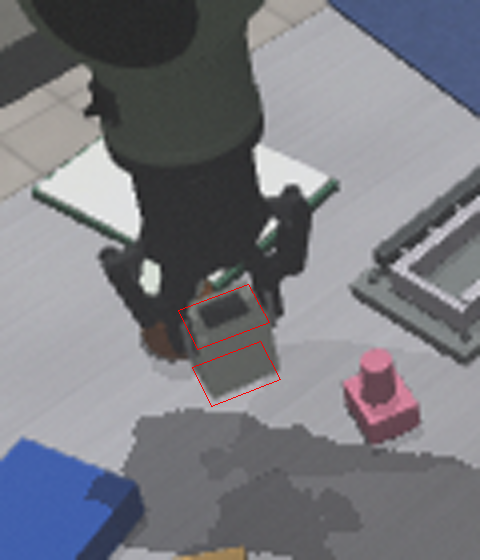

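>>> move_arm --motion '[[[0,-45,0],[0,0,0.1]],[[5,-100,0],[0,0,0.2]],[[10,-155,0],[0,0,0.3]],[[10,-205,0],[0,0,0.4]],[[10,-223,0],[0,0,0.4]],[[10,-223,0],[0,0,0.4]],[[10,-223,-20],[0,0,0.4]],[[10,-223,-40],[0,0,0.4]],[[10,-223,-40],[0,0,0.4]]]'

```text
clock: 20.42
position: [0.5807, 0.1258, 0.1147]
tool_rot: [-3.142, 0.003, 0.055]
force: [0.2, -0.0, -2.8]
grip_width: 0.0495
```

```bash
python3 - <<'E'
from h import *
f=grab_frame("side");s=st()
p=s["position"]; z=1000*(p[2]-.056)
d=[(tf(p[0],p[1],s["tool_rot"][2],rect(20,25,zz)),(0,0,255)) for zz in(z,z+58)]
crop(f,"k13",220,340,140,270,4,d)
E
```

```text
t20.48 [0.5813 0.1257 0.1158] [-3.141e+00  1.000e-03  5.500e-02] F [ 0.2  0.7 -0.4] w0.0495
```

View pics/k13.png

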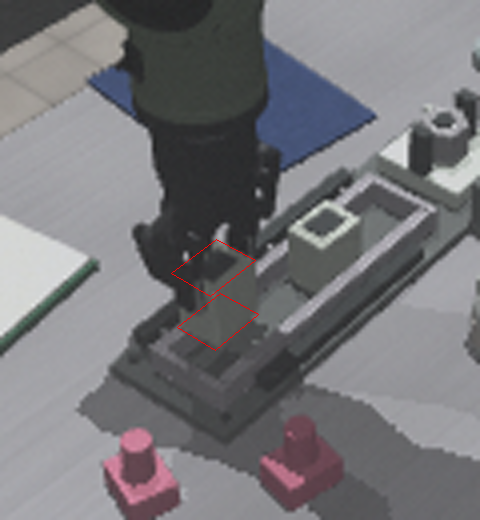

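>>> move_arm --motion '[[[0,-5,-15],[0,0,0]],[[0,-5,-30],[0,0,0]],[[0,-5,-42],[0,0,0]],[[0,-5,-46],[0,0,0]],[[0,-5,-49],[0,0,0]],[[0,-5,-49],[0,0,0]]]'

```text
clock: 21.22
position: [0.582, 0.1194, 0.0678]
tool_rot: [-3.141, -0.001, 0.053]
force: [-0.3, -1.1, 1.0]
grip_width: 0.0497
```

```bash
python3 - <<'E'
from h import *
f=grab_frame("side");s=st()
crop(f,"k14",220,340,140,270,4)
E
```

```text
t21.27 [0.582  0.1193 0.0677] [-3.141e+00 -1.000e-03  5.300e-02] F [-1.2  0.3  3.1] w0.0493
```

View pics/k14.png

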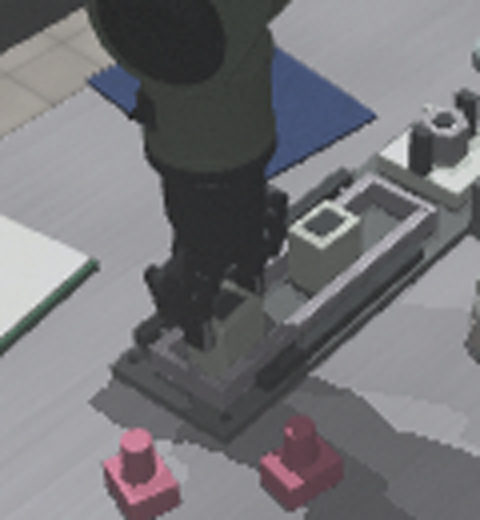

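On the floor (light contact). Release and lift.

>>> move_arm --motion '[[[0,0,0],[0,0,0]],[[0,0,0],[0,0,0]],[[0,0,0],[0,0,0]],[[0,0,40],[0,0,0]],[[0,0,90],[0,0,0]],[[0,0,120],[0,0,0]],[[20,-60,120],[0,0,0]],[[20,-120,120],[0,0,0]],[[20,-180,120],[0,0,0]],[[21,-240,120],[0,0,0]],[[21,-280,120],[0,0,0]],[[21,-280,120],[0,0,0]]]' --jaw 70

```text
clock: 22.78
position: [0.6021, -0.1646, 0.1872]
tool_rot: [3.14, 0.0, 0.048]
force: [-0.2, 1.1, -0.0]
grip_width: 0.0697
```

```bash
python3 - <<'E'
from h import *
f=grab_frame("side");g=grab_frame("top");s=st()
d=[]
crop(f,"k15",220,400,120,270,4.4);crop(g,"k16",200,350,140,230,5)
cv2.imwrite("pics/f15.png",f["frame"][:,:,::-1])
crop(f,"k17",310,360,150,190,15)
E
```

```text
t22.88 [ 0.6027 -0.1604  0.1872] [-3.141  0.     0.053] F [ 0.2  2.  -0.2] w0.0696
```

View pics/k15.png

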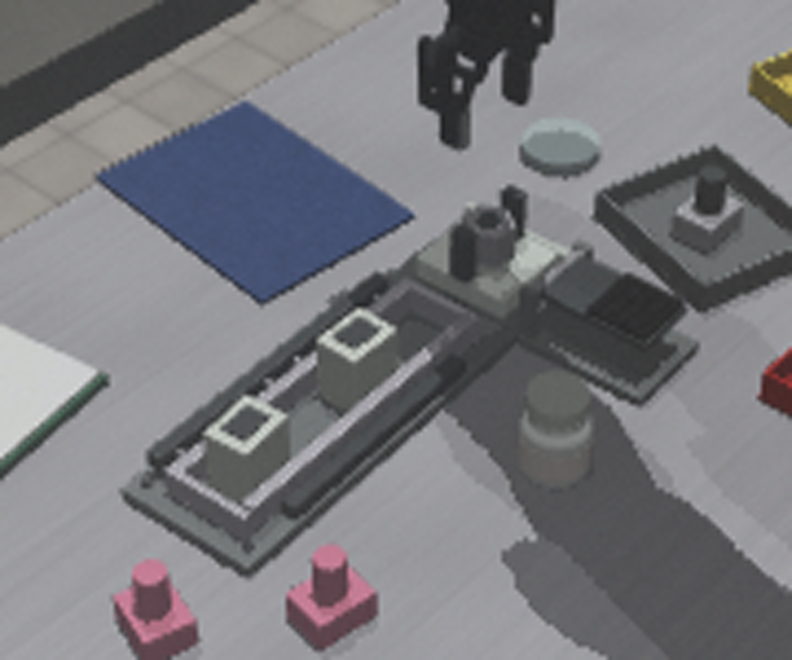

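View pics/k16.png

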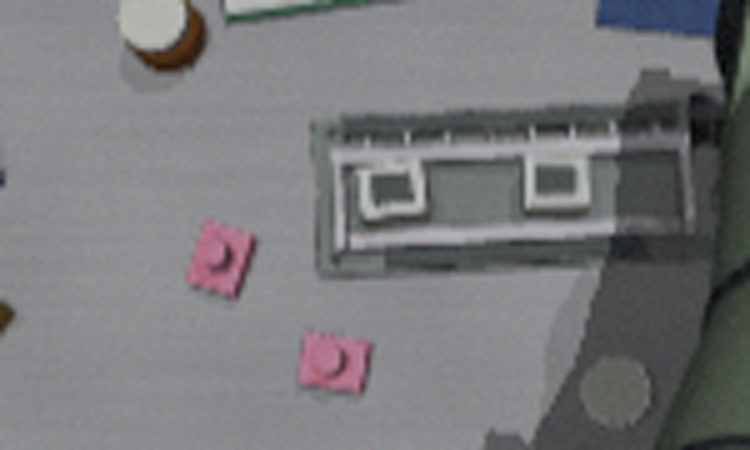

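```bash
python3 - <<'E'
from h import *
F={n:dict(grab_frame(n)) for n in("side","top")}
rows=[]
for n,(c0,c1,r0,r1) in {"side":(318,350,155,183),"top":(340,372,158,186)}.items():
    F[n]["frame"]=cv2.imread(f"pics/{n}0.png")[:,:,::-1]
    ims=[]
    for a in (0,.15,.3,.45,.6):
        P=tf(*FX,np.vstack([hexa(68,0,-165,-a)]))
        P2=tf(*FX,np.vstack([hexa(38,0,-165,-a)]))
        crop(F[n],"x",c0,c1,r0,r1,5,[(P,(0,255,255))]+([(P2,(0,255,0))])); ims.append(cv2.imread("pics/x.png"))
    rows.append(np.hstack(ims))
    # mean gradient score
    g=cv2.cvtColor(np.ascontiguousarray(F[n]["frame"]),cv2.COLOR_RGB2GRAY).astype(np.float32)
cv2.imwrite("pics/nut_a.png",np.vstack(rows))
E
```

```text
(no output)
```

View pics/nut_a.png

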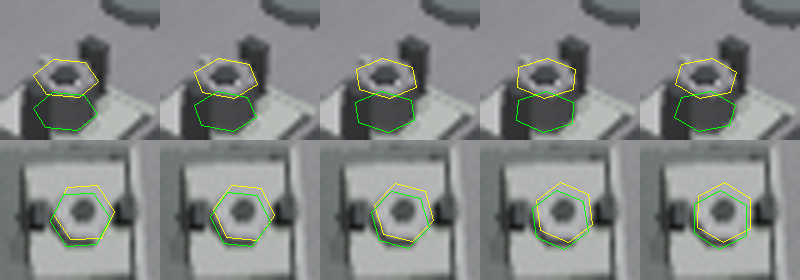

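View pics/k17.png

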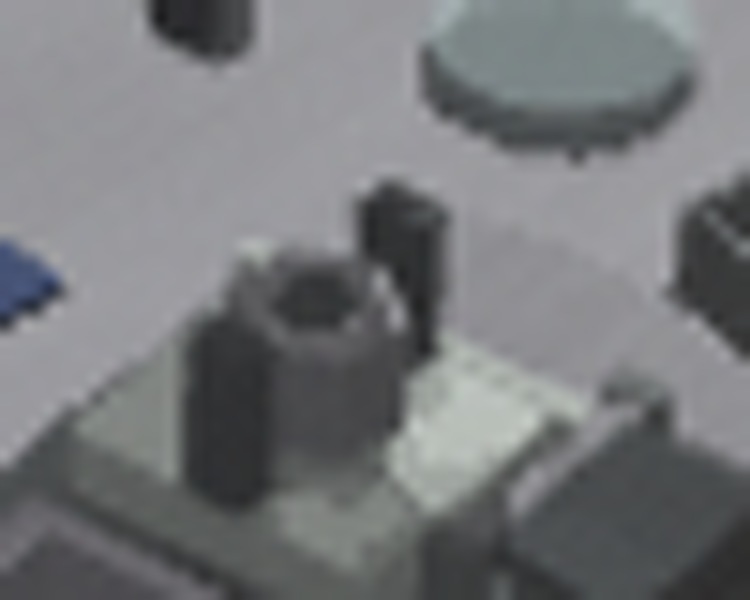

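```bash
python3 - <<'E'
from h import *
s=st(); print(np.round(s["qpos"],3)); print(tf(*FX,[[0,-.165,0]]))
E
```

```text
t22.98 [ 0.6029 -0.1594  0.1873] [-3.141 -0.     0.055] F [ 0.1 -1.1  0.6] w0.0701
[ 0.177  0.595 -0.019  1.667  0.013  0.879 -1.364]
[[ 0.60305852 -0.17627266  0.        ]]
```

>>> move_arm --motion '[[[0,-16,0],[0,0,0.18]],[[0,-16,0],[0,0,0.36]],[[0,-16,0],[0,0,0.54]],[[0,-16,0],[0,0,0.72]],[[0,-16,0],[0,0,0.9]],[[0,-16,0],[0,0,1.08]],[[0,-16,0],[0,0,1.26]],[[0,-16,0],[0,0,1.44]],[[0,-16,0],[0,0,1.52]],[[0,-16,0],[0,0,1.52]],[[0,-16,-30],[0,0,1.52]],[[0,-16,-60],[0,0,1.52]]]' --jaw 62

```text
clock: 24.48
position: [0.6031, -0.1761, 0.1269]
tool_rot: [3.141, 0.0, 1.572]
force: [-0.0, -0.5, -0.4]
grip_width: 0.0621
```

```bash
python3 - <<'E'
from h import *
f=grab_frame("side");s=st(); print(np.round(s["qpos"],3))
p=s["position"]
crop(f,"k18",300,375,110,200,7,[(np.array([[p[0],p[1],p[2]-.025],[p[0],p[1],.068]]),(0,0,255))])
E
```

```text
t24.52 [ 0.6013 -0.1756  0.1229] [-3.138e+00 -1.000e-03  1.572e+00] F [-2.4  2.  -5.7] w0.0621
[ 0.441  0.708 -0.378  1.682  0.334  0.82  -0.084]
```

View pics/k18.png

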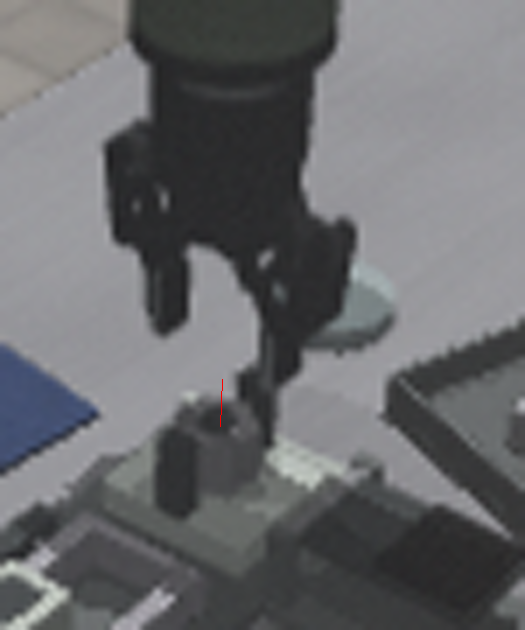

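>>> move_arm --motion '[[[0,0,-20],[0,0,0]],[[0,0,-40],[0,0,0]],[[0,0,-52],[0,0,0]],[[0,0,-57],[0,0,0]],[[0,0,-57],[0,0,0]]]'

```text
clock: 25.15
position: [0.6028, -0.1767, 0.0703]
tool_rot: [3.142, -0.0, 1.573]
force: [-0.7, -0.8, 0.4]
grip_width: 0.0621
```

```bash
python3 - <<'E'
from h import *
f=grab_frame("side");s=st()
crop(f,"k19",300,375,110,200,7)
E
```

```text
t25.20 [ 0.603  -0.1768  0.0707] [3.141 0.    1.573] F [0.7 0.8 0.8] w0.0620
```

View pics/k19.png

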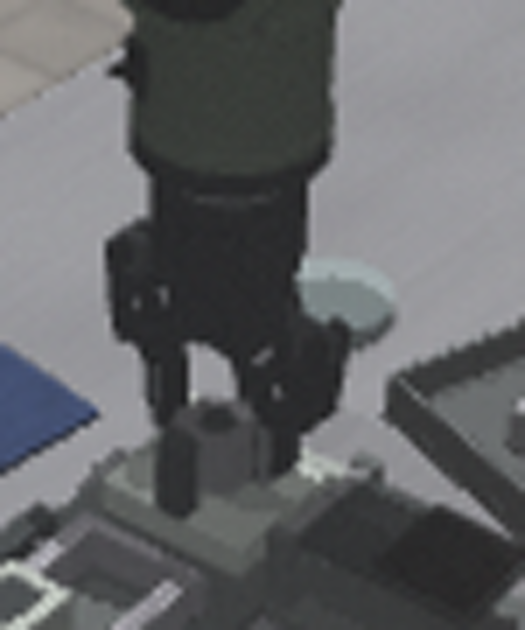

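>>> move_arm --motion '[[[0,0,0],[0,0,0]],[[0,0,0],[0,0,0]],[[0,0,1],[0,0,0]],[[0,0,1],[0,0,0]],[[0,0,1],[0,0,0]]]' --jaw 30 --grip_force 60

```text
clock: 25.82
position: [0.6037, -0.1768, 0.0715]
tool_rot: [3.139, -0.0, 1.573]
force: [8.0, -0.4, -9.0]
grip_width: 0.0387
```

```bash
python3 - <<'E'
from h import *
s=st(); print(np.round(s["moment"],2))
E
```

```text
t25.82 [ 0.6037 -0.1768  0.0715] [ 3.139 -0.     1.573] F [ 8.  -0.4 -9. ] w0.0387
[-0.23 -1.83 -0.07]
```

>>> move_arm --motion '[[[1,0,0],[0,0,-0.08]],[[1,0,0],[0,0,-0.2]],[[1,0,0],[0,0,-0.32]],[[1,0,0],[0,0,-0.44]],[[1,0,0],[0,0,-0.56]],[[1,0,0],[0,0,-0.56]]]'

```text
clock: 26.58
position: [0.6029, -0.1765, 0.0714]
tool_rot: [-3.14, 0.001, 1.011]
force: [-6.8, 1.7, 4.5]
grip_width: 0.039
```

```bash
python3 - <<'E'
from h import *
f=grab_frame("side");s=st(); print(np.round(s["moment"],2))
crop(f,"k20",240,375,110,240,5)
E
```

```text
t26.62 [ 0.6029 -0.1765  0.0714] [-3.140e+00  1.000e-03  1.013e+00] F [-5.9  1.9  3.8] w0.0384
[ 0.23  1.02 -0.07]
```

View pics/k20.png

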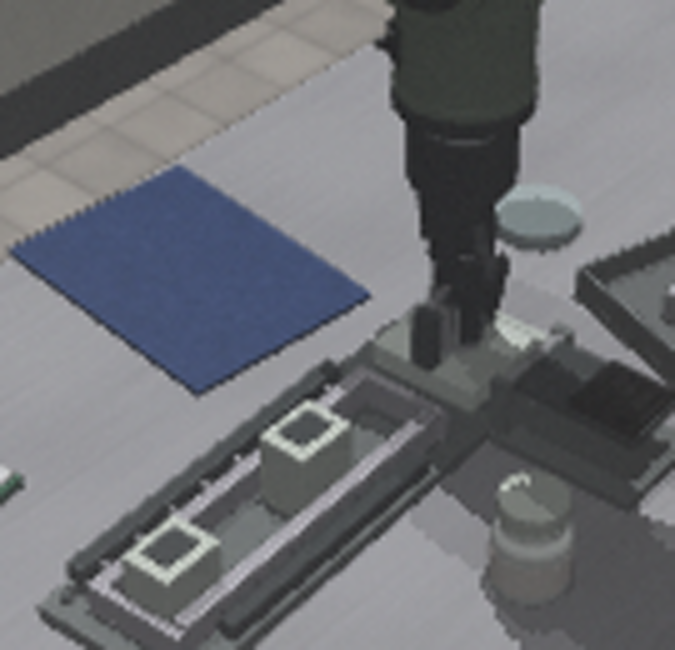

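>>> move_arm --motion '[[[-0.5,0,0],[0,0,0]],[[-0.5,0,0],[0,0,0]],[[-0.5,0,0],[0,0,0]],[[-0.5,0,0],[0,0,0.17]],[[-0.5,0,0],[0,0,0.35]],[[-0.5,0,0],[0,0,0.53]],[[-0.5,0,0],[0,0,0.71]],[[-0.5,0,0],[0,0,0.89]],[[-0.5,0,0],[0,0,1.047]],[[-0.5,0,0],[0,0,1.047]]]' --jaw 60

```text
clock: 27.88
position: [0.6032, -0.177, 0.0712]
tool_rot: [3.141, -0.0, 2.059]
force: [0.8, -0.6, 0.2]
grip_width: 0.0598
```

>>> move_arm --motion '[[[0,0,0],[0,0,0]],[[0,0,0],[0,0,0]],[[0,0,0],[0,0,0]],[[0,0,0],[0,0,0]],[[0,0,0],[0,0,-0.08]],[[0,0,0],[0,0,-0.24]],[[0,0,0],[0,0,-0.4]],[[0,0,0],[0,0,-0.56]],[[0,0,0],[0,0,-0.72]],[[0,0,0],[0,0,-0.88]],[[0,0,0],[0,0,-1.047]],[[0,0,0],[0,0,-1.047]]]' --jaw 30

```text
clock: 29.38
position: [0.6031, -0.1761, 0.072]
tool_rot: [-3.141, 0.0, 1.009]
force: [-5.9, 3.3, 13.5]
grip_width: 0.0385
```

```bash
python3 - <<'E'
from h import *
f=grab_frame("side");s=st(); print(np.round(s["moment"],2),np.round(s["qpos"],2))
crop(f,"k21",240,375,110,240,5)
E
```

```text
t29.43 [ 0.6031 -0.1761  0.072 ] [-3.141  0.     1.011] F [-5.3  4.2 14.2] w0.0392
[ 0.83  1.08 -0.14] [ 0.33  0.76 -0.21  1.7   0.23  0.7  -0.56]
```

View pics/k21.png

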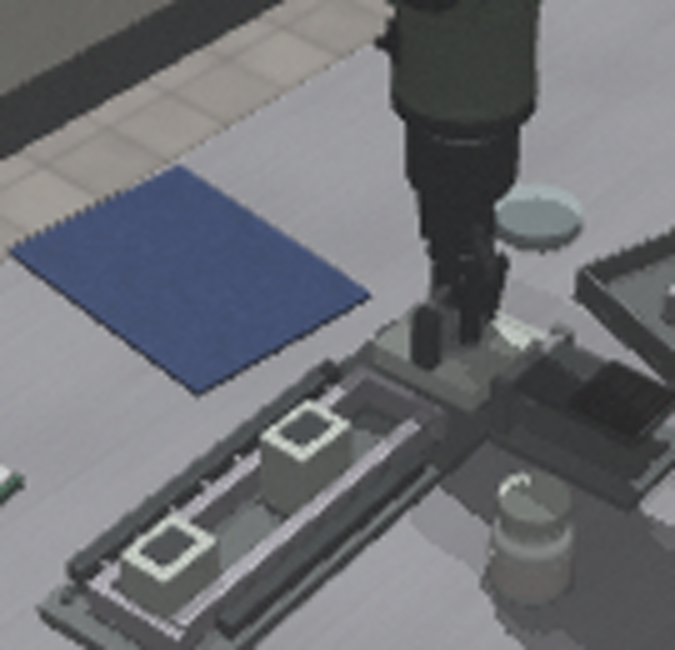

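>>> move_arm --motion '[[[0,0,0],[0,0,0]],[[0,0,0],[0,0,0]],[[0,0,0],[0,0,0]],[[0,0,0],[0,0,0.17]],[[0,0,0],[0,0,0.35]],[[0,0,0],[0,0,0.53]],[[0,0,0],[0,0,0.71]],[[0,0,0],[0,0,0.89]],[[0,0,0],[0,0,1.047]],[[0,0,0],[0,0,1.047]]]' --jaw 60

```text
clock: 30.68
position: [0.6031, -0.177, 0.0711]
tool_rot: [3.142, -0.0, 2.059]
force: [0.9, -0.6, 0.4]
grip_width: 0.0599
```

>>> move_arm --motion '[[[0,0,0],[0,0,0]],[[0,0,0],[0,0,0]],[[0,0,0],[0,0,0]],[[0,0,0],[0,0,0]],[[0,0,0],[0,0,-0.08]],[[0,0,0],[0,0,-0.24]],[[0,0,0],[0,0,-0.4]],[[0,0,0],[0,0,-0.56]],[[0,0,0],[0,0,-0.72]],[[0,0,0],[0,0,-0.88]],[[0,0,0],[0,0,-1.047]],[[0,0,0],[0,0,-1.047]]]' --jaw 30

```text
clock: 32.17
position: [0.6031, -0.176, 0.0719]
tool_rot: [-3.141, 0.0, 1.008]
force: [-5.6, 3.0, 11.0]
grip_width: 0.0391
```

>>> move_arm --motion '[[[0,0,0],[0,0,0]],[[0,0,0],[0,0,0]],[[0,0,0],[0,0,0]],[[0,0,0],[0,0,0.17]],[[0,0,0],[0,0,0.35]],[[0,0,0],[0,0,0.53]],[[0,0,0],[0,0,0.71]],[[0,0,0],[0,0,0.89]],[[0,0,0],[0,0,1.047]],[[0,0,0],[0,0,1.047]]]' --jaw 60

```text
clock: 33.42
position: [0.6031, -0.177, 0.0711]
tool_rot: [3.141, -0.0, 2.059]
force: [0.4, -0.4, 0.9]
grip_width: 0.0596
```

>>> move_arm --motion '[[[0,0,0],[0,0,0]],[[0,0,0],[0,0,0]],[[0,0,0],[0,0,0]],[[0,0,0],[0,0,0]],[[0,0,0],[0,0,-0.08]],[[0,0,0],[0,0,-0.24]],[[0,0,0],[0,0,-0.4]],[[0,0,0],[0,0,-0.56]],[[0,0,0],[0,0,-0.72]],[[0,0,0],[0,0,-0.88]],[[0,0,0],[0,0,-1.047]],[[0,0,0],[0,0,-1.047]]]' --jaw 30

```text
clock: 34.92
position: [0.6031, -0.1761, 0.0719]
tool_rot: [-3.141, 0.001, 1.008]
force: [-5.7, 3.0, 10.7]
grip_width: 0.0389
```

```bash
python3 - <<'E'
from h import *
f=grab_frame("side");s=st(); print(np.round(s["moment"],2),np.round(s["qpos"],2))
crop(f,"k22",240,375,110,240,5)
E
```

```text
t34.98 [ 0.6031 -0.1761  0.0719] [-3.141  0.     1.01 ] F [-7.   3.5 12.1] w0.0387
[ 0.7   1.32 -0.14] [ 0.34  0.76 -0.22  1.7   0.24  0.7  -0.57]
```

View pics/k22.png

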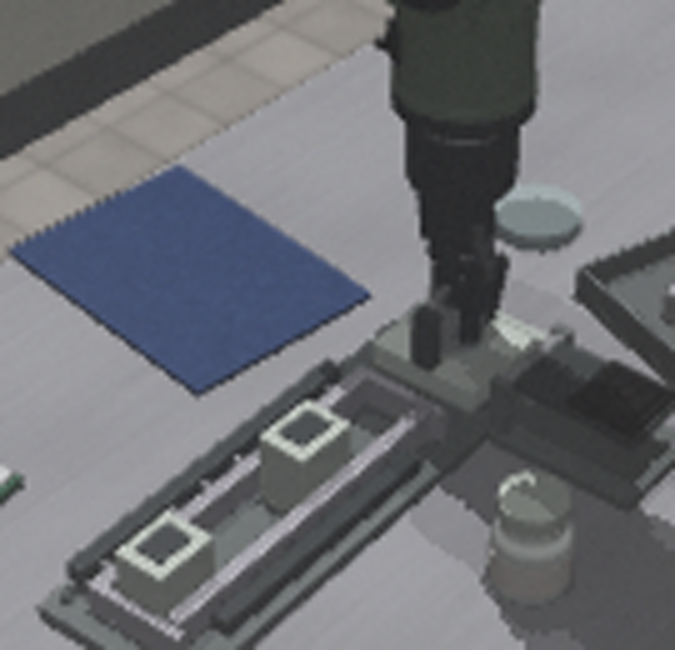

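>>> move_arm --motion '[[[0,0,0],[0,0,0]],[[0,0,0],[0,0,0]],[[0,0,0],[0,0,0]],[[0,0,0],[0,0,0.17]],[[0,0,0],[0,0,0.35]],[[0,0,0],[0,0,0.53]],[[0,0,0],[0,0,0.71]],[[0,0,0],[0,0,0.89]],[[0,0,0],[0,0,1.047]],[[0,0,0],[0,0,1.047]]]' --jaw 60

```text
clock: 36.22
position: [0.6031, -0.177, 0.0711]
tool_rot: [3.142, -0.0, 2.059]
force: [-0.0, -0.3, 0.8]
grip_width: 0.06
```

>>> move_arm --motion '[[[0,0,0],[0,0,0]],[[0,0,0],[0,0,0]],[[0,0,0],[0,0,0]],[[0,0,0],[0,0,0]],[[0,0,0],[0,0,-0.08]],[[0,0,0],[0,0,-0.24]],[[0,0,0],[0,0,-0.4]],[[0,0,0],[0,0,-0.56]],[[0,0,0],[0,0,-0.72]],[[0,0,0],[0,0,-0.88]],[[0,0,0],[0,0,-1.047]],[[0,0,0],[0,0,-1.047]]]' --jaw 30

```text
clock: 37.72
position: [0.6031, -0.1761, 0.0719]
tool_rot: [-3.141, 0.001, 1.008]
force: [-5.8, 2.9, 11.6]
grip_width: 0.0389
```

>>> move_arm --motion '[[[0,0,0],[0,0,0]],[[0,0,0],[0,0,0]],[[0,0,0],[0,0,0]],[[0,0,0],[0,0,0.17]],[[0,0,0],[0,0,0.35]],[[0,0,0],[0,0,0.53]],[[0,0,0],[0,0,0.71]],[[0,0,0],[0,0,0.89]],[[0,0,0],[0,0,1.047]],[[0,0,0],[0,0,1.047]]]' --jaw 60

```text
clock: 38.98
position: [0.6032, -0.177, 0.0711]
tool_rot: [3.141, -0.0, 2.059]
force: [0.1, -0.2, -0.2]
grip_width: 0.06
```

>>> move_arm --motion '[[[0,0,0],[0,0,0]],[[0,0,0],[0,0,0]],[[0,0,0],[0,0,0]],[[0,0,0],[0,0,0]],[[0,0,0],[0,0,-0.08]],[[0,0,0],[0,0,-0.24]],[[0,0,0],[0,0,-0.4]],[[0,0,0],[0,0,-0.56]],[[0,0,0],[0,0,-0.72]],[[0,0,0],[0,0,-0.88]],[[0,0,0],[0,0,-1.047]],[[0,0,0],[0,0,-1.047]]]' --jaw 30

```text
clock: 40.48
position: [0.6031, -0.1761, 0.0719]
tool_rot: [-3.141, 0.001, 1.008]
force: [-5.4, 2.1, 11.5]
grip_width: 0.0386
```

```bash
python3 - <<'E'
from h import *
f=grab_frame("side");s=st(); print(np.round(s["moment"],2),np.round(s["qpos"],2))
crop(f,"k23",240,375,110,240,5)
E
```

```text
t40.52 [ 0.6031 -0.1761  0.0719] [-3.141  0.     1.01 ] F [-6.2  3.  10.6] w0.0386
[ 0.71  1.29 -0.09] [ 0.34  0.77 -0.23  1.7   0.25  0.7  -0.58]
```

View pics/k23.png

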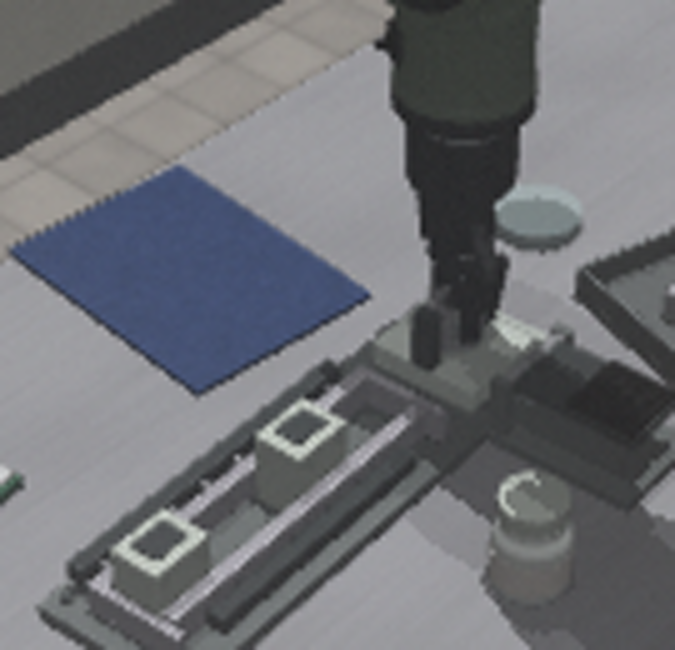

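>>> move_arm --motion '[[[0,0,0],[0,0,0]],[[0,0,0],[0,0,0]],[[0,0,0],[0,0,0]],[[0,0,0],[0,0,0.17]],[[0,0,0],[0,0,0.35]],[[0,0,0],[0,0,0.53]],[[0,0,0],[0,0,0.71]],[[0,0,0],[0,0,0.89]],[[0,0,0],[0,0,1.047]],[[0,0,0],[0,0,1.047]]]' --jaw 60

```text
clock: 41.78
position: [0.6032, -0.177, 0.0711]
tool_rot: [3.141, -0.0, 2.059]
force: [-0.7, -0.8, -0.0]
grip_width: 0.0605
```

>>> move_arm --motion '[[[0,0,0],[0,0,0]],[[0,0,0],[0,0,0]],[[0,0,0],[0,0,0]],[[0,0,0],[0,0,0]],[[0,0,0],[0,0,-0.08]],[[0,0,0],[0,0,-0.24]],[[0,0,0],[0,0,-0.4]],[[0,0,0],[0,0,-0.56]],[[0,0,0],[0,0,-0.72]],[[0,0,0],[0,0,-0.88]],[[0,0,0],[0,0,-1.047]],[[0,0,0],[0,0,-1.047]]]' --jaw 30

```text
clock: 43.28
position: [0.6031, -0.1761, 0.0719]
tool_rot: [-3.141, 0.001, 1.008]
force: [-5.6, 2.3, 11.1]
grip_width: 0.0389
```

```bash
python3 - <<'E'
from h import *
s=st(); print(np.round(s["moment"],2))
E
```

```text
t43.27 [ 0.6031 -0.1761  0.0719] [-3.141e+00  1.000e-03  1.008e+00] F [-5.6  2.3 11.1] w0.0389
[ 0.66  1.35 -0.08]
```

>>> move_arm --motion '[[[0,0,0],[0,0,0]],[[0,0,0],[0,0,0]],[[0,0,0],[0,0,0]],[[0,0,0],[0,0,0.17]],[[0,0,0],[0,0,0.35]],[[0,0,0],[0,0,0.53]],[[0,0,0],[0,0,0.71]],[[0,0,0],[0,0,0.89]],[[0,0,0],[0,0,1.047]],[[0,0,0],[0,0,1.047]]]' --jaw 60

```text
clock: 44.52
position: [0.6031, -0.177, 0.0711]
tool_rot: [3.141, -0.0, 2.059]
force: [0.5, 0.4, -0.1]
grip_width: 0.0601
```

>>> move_arm --motion '[[[0,0,0],[0,0,0]],[[0,0,0],[0,0,0]],[[0,0,0],[0,0,0]],[[0,0,0],[0,0,0]],[[0,0,0],[0,0,-0.08]],[[0,0,0],[0,0,-0.24]],[[0,0,0],[0,0,-0.4]],[[0,0,0],[0,0,-0.4]]]' --jaw 30

```text
clock: 45.52
position: [0.604, -0.1763, 0.072]
tool_rot: [3.14, 0.001, 1.659]
force: [0.7, 1.9, 7.4]
grip_width: 0.0391
```

```bash
python3 - <<'E'
from h import *
s=st(); print(np.round(s["moment"],2))
E
```

```text
t45.52 [ 0.604  -0.1763  0.072 ] [3.140e+00 1.000e-03 1.659e+00] F [0.7 1.9 7.4] w0.0391
[ 0.3  -0.02 -0.12]
```

>>> move_arm --motion '[[[0,0,0],[0,0,-0.07]],[[0,0,0],[0,0,-0.13]],[[0,0,0],[0,0,-0.13]]]' --grip_force 90

```text
clock: 45.9
position: [0.6038, -0.1763, 0.072]
tool_rot: [3.141, 0.0, 1.532]
force: [-1.6, 2.2, 11.8]
grip_width: 0.0381
```

```bash
python3 - <<'E'
from h import *
s=st(); print(np.round(s["moment"],2))
E
```

```text
t45.90 [ 0.6038 -0.1763  0.072 ] [3.141 0.    1.532] F [-1.6  2.2 11.8] w0.0381
[ 0.44  0.47 -0.03]
```

>>> move_arm --motion '[[[0,0,0],[0,0,-0.03]],[[0,0,0],[0,0,-0.06]],[[0,0,0],[0,0,-0.06]]]'

```text
clock: 46.28
position: [0.6037, -0.1764, 0.072]
tool_rot: [3.141, 0.0, 1.472]
force: [-1.8, 1.9, 11.4]
grip_width: 0.0382
```

```bash
python3 - <<'E'
from h import *
s=st(); print(np.round(s["moment"],2))
E
```

```text
t46.27 [ 0.6037 -0.1764  0.072 ] [3.141 0.    1.472] F [-1.8  1.9 11.4] w0.0382
[ 0.53  0.61 -0.03]
```

>>> move_arm --motion '[[[0,0,0],[0,0,-0.03]],[[0,0,0],[0,0,-0.06]],[[0,0,0],[0,0,-0.06]]]'

```text
clock: 46.65
position: [0.6036, -0.1768, 0.072]
tool_rot: [3.141, 0.001, 1.415]
force: [-2.9, -1.1, 12.4]
grip_width: 0.0383
```

```bash
python3 - <<'E'
from h import *
s=st(); print(np.round(s["moment"],2))
E
```

```text
t46.65 [ 0.6036 -0.1768  0.072 ] [3.141e+00 1.000e-03 1.415e+00] F [-2.9 -1.1 12.4] w0.0383
[-0.46  0.7   2.66]
```

>>> move_arm --motion '[[[0,0,0],[0,0,0]],[[0,0,0],[0,0,0]],[[0,0,0],[0,0,0]],[[0,0,30],[0,0,0]],[[0,0,80],[0,0,0]],[[0,0,110],[0,0,0]],[[-40,0,110],[0,0,0.1]],[[-90,10,110],[0,0,0.2]],[[-90,10,110],[0,0,0.2]],[[-90,10,110],[0,0,0.2]]]' --jaw 60

```text
clock: 47.9
position: [0.5138, -0.167, 0.1816]
tool_rot: [3.141, 0.0, 1.61]
force: [0.5, 0.2, 0.3]
grip_width: 0.0598
```

```bash
python3 - <<'E'
from h import *
f=grab_frame("side");g=grab_frame("top");s=st()
d=[(tf(*FX,hexa(68,0,-165,-7.5)),(0,255,255)),(tf(*FX,rect(27.5,28,58,-142,-165)),(255,255,0))]
crop(f,"k24",240,400,130,240,4.8,d)
crop(g,"k25",200,400,140,240,4,d)
for n,F in(("side",f),("top",g)):
    for q in outline_of("treadle_pad",n): print(n,q["score"],q["pixel"],ray(F,q["pixel"],.058))
E
```

```text
t48.00 [ 0.5141 -0.1667  0.1813] [ 3.141 -0.     1.61 ] F [ 0.2  0.2 -0.3] w0.0598
side 0.95 [358.3, 186.5] [[ 0.48292977 -0.18007599  0.058     ]]
top 0.25 [275.3, 174.3] [[0.59533551 0.12940016 0.058     ]]
```

View pics/k24.png

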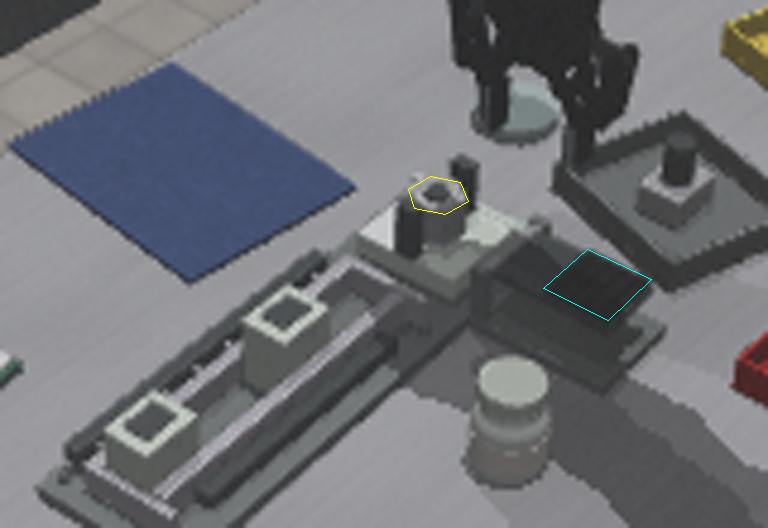

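View pics/k25.png

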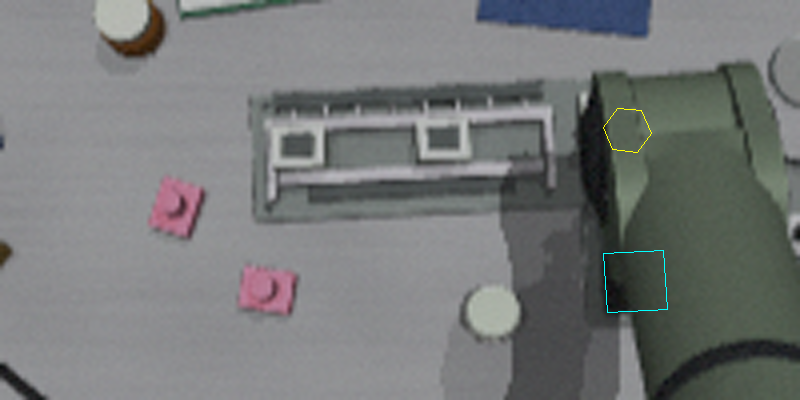

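>>> move_arm --motion '[[[-25,-8,0],[0,0,0]],[[-53,-17,-10],[0,0,0]],[[-53,-17,-40],[0,0,0]],[[-53,-17,-70],[0,0,0]],[[-53,-17,-80],[0,0,0]],[[-53,-17,-80],[0,0,0]]]' --jaw 0 --grip_force 40

```text
clock: 48.85
position: [0.4605, -0.1835, 0.1012]
tool_rot: [-3.141, -0.0, 1.611]
force: [0.2, 0.4, 1.0]
grip_width: 0.0001
```

```bash
python3 - <<'E'
from h import *
f=grab_frame("side");s=st();print(tips_ahead)
p=s["position"]
d=[(np.array([[p[0],p[1],.058],[p[0],p[1],p[2]-.025]]),(0,0,255)),(tf(*FX,rect(27.5,28,58,-142,-165)),(255,255,0))]
crop(f,"k26",300,420,110,240,5,d)
E
```

```text
t48.90 [ 0.4607 -0.1836  0.1018] [3.141 0.    1.611] F [0.5 0.1 0.1] w0.0004
0.025
```

View pics/k26.png

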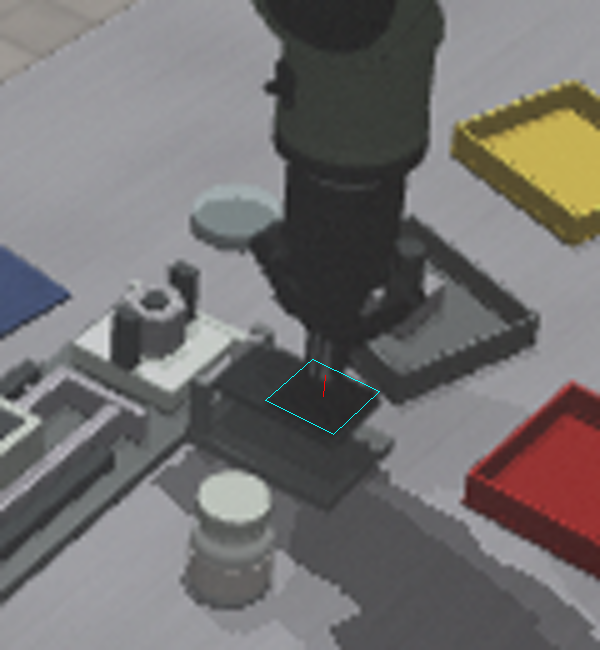

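>>> move_arm --motion '[[[0,0,-10],[0,0,0]],[[0,0,-16],[0,0,0]],[[0,0,-22],[0,0,0]],[[0,0,-27],[0,0,0]],[[0,0,-32],[0,0,0]],[[0,0,-36],[0,0,0]],[[0,0,-36],[0,0,0]]]'

```text
clock: 49.78
position: [0.4602, -0.1838, 0.0654]
tool_rot: [-3.141, 0.0, 1.61]
force: [-4.8, 0.1, 13.8]
grip_width: -0.0001
```

```bash
python3 - <<'E'
from h import *
st()
E
```

```text
t49.77 [ 0.4602 -0.1838  0.0654] [-3.141  0.     1.61 ] F [-4.8  0.1 13.8] w-0.0001
```

>>> move_arm --motion '[[[0,0,-2],[0,0,0]],[[0,0,-4],[0,0,0]],[[0,0,-4],[0,0,0]]]'

```text
clock: 50.15
position: [0.4606, -0.1838, 0.0616]
tool_rot: [3.141, 0.001, 1.61]
force: [-3.7, -0.0, 15.4]
grip_width: -0.0001
```

>>> move_arm --motion '[[[0,0,-1],[0,0,0]],[[0,0,-2],[0,0,0]],[[0,0,-2],[0,0,0]]]'

```text
clock: 50.52
position: [0.4609, -0.1839, 0.0607]
tool_rot: [3.14, 0.001, 1.61]
force: [-8.3, 3.2, 43.3]
grip_width: 0.0
```

>>> move_arm --motion '[[[0,0,0.8],[0,0,0]],[[0,0,0.8],[0,0,0]],[[0,0,0.8],[0,0,0]],[[0,0,0.8],[0,0,0]],[[0,0,0.8],[0,0,0]],[[0,0,0.8],[0,0,0]],[[0,0,0.8],[0,0,0]],[[0,0,0.8],[0,0,0]],[[0,0,0.8],[0,0,0]],[[0,0,0.8],[0,0,0]],[[0,0,0.8],[0,0,0]]]'

```text
clock: 51.9
position: [0.4608, -0.1839, 0.0611]
tool_rot: [3.14, 0.001, 1.61]
force: [-6.7, 2.1, 30.9]
grip_width: 0.0
```

```bash
python3 - <<'E'
from h import *
f=grab_frame("side");st()
crop(f,"k27",300,420,130,230,6)
E
```

```text
t51.95 [ 0.4608 -0.1838  0.0611] [3.14e+00 1.00e-03 1.61e+00] F [-5.5  2.3 29.9] w-0.0003
```

View pics/k27.png

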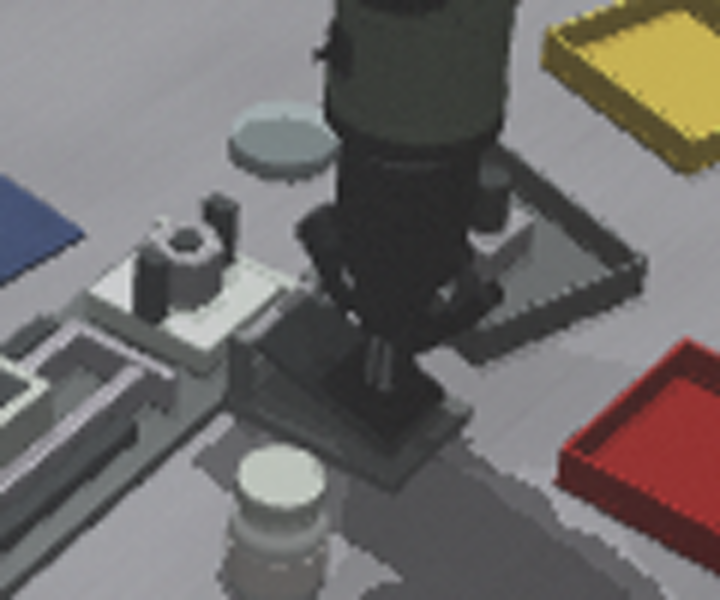

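>>> move_arm --motion '[[[0,0,6],[0,0,0]],[[0,0,12],[0,0,0]],[[0,0,18],[0,0,0]],[[0,0,24],[0,0,0]],[[0,0,32],[0,0,0]],[[0,0,70],[0,0,0]],[[0,0,120],[0,0,0]],[[0,-60,140],[0,0,0]],[[0,-120,140],[0,0,0]],[[0,-180,140],[0,0,0]],[[0,-200,140],[0,0,0]],[[0,-200,140],[0,0,0]]]'

```text
clock: 53.45
position: [0.4599, -0.3844, 0.1997]
tool_rot: [-3.141, -0.001, 1.609]
force: [0.8, 0.7, -0.0]
grip_width: -0.0002
```

```bash
python3 - <<'E'
from h import *
f=grab_frame("side");g=grab_frame("top");st()
d=[(tf(*FX,rect(27.5,28,58,-142,-165)),(255,255,0)),(tf(*FX,hexa(68,0,-165,-7.5)),(0,255,255))]
crop(f,"k28",180,420,110,290,3.3,d);crop(g,"k29",200,440,130,260,3.3,d)
E
```

```text
t53.55 [ 0.4606 -0.3823  0.2   ] [-3.142e+00 -1.000e-03  1.612e+00] F [ 0.7  0.1 -0.3] w-0.0002
```

View pics/k28.png

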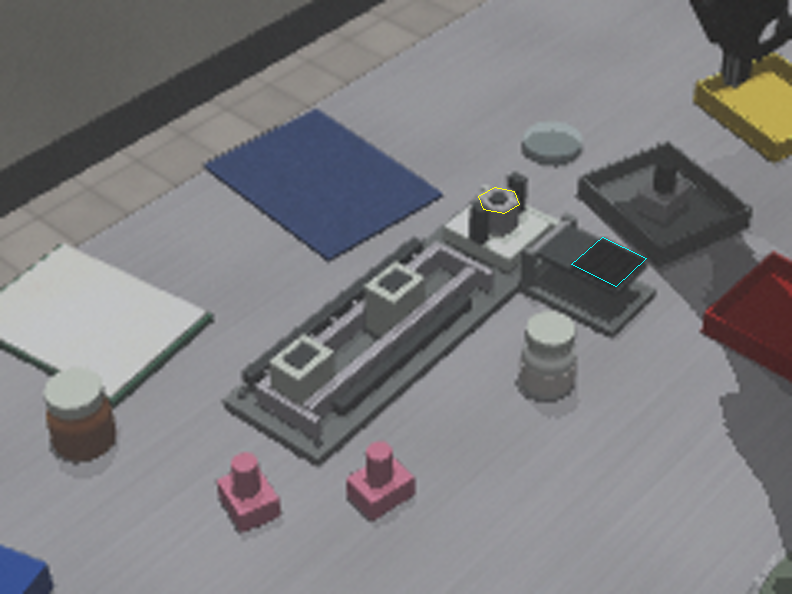

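View pics/k29.png

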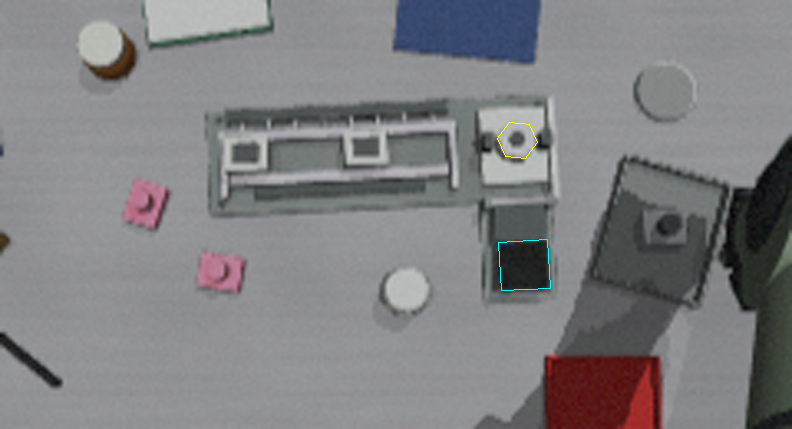

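```bash
python3 - <<'E'
from h import *
st(); print(job_done())
E
```

```text
t53.55 [ 0.4606 -0.3823  0.2   ] [-3.142e+00 -1.000e-03  1.612e+00] F [ 0.7  0.1 -0.3] w-0.0002
the job is handed in; nothing more can be done
None
```

The job is done and handed in at about 53.6 s of robot time.

- **Setting block:** it stands in the dark grey tray. I left the pink look-alikes and the other trays alone.
- **Specimen blocks:** only two were on the bench. Both stand upright in the channel, at about y −32 and +91 mm.
- **Nut:** I turned it clockwise in eight swings to the stop. The wrist moment jumped from about 0 to 2.7 N m, and the angle I worked out was about 7.5 rad.
- **Treadle:** I pressed it to its stop after tightening, held it there for about 1.4 s at about 30 N, then let it come back up.

The last pictures show:

- both blocks upright and held between jaw and fence
- the nut matching the outline drawn for 7.5 rad
- the treadle pad back at its rest height
- the setting block in the tray
- the robot clear of everything

**Force peaks:** the wrist force reached 45 N while gripping the first block and 43 N on reaching the treadle stop. Both came through the fingers and were well under the 120 N wrist limit. They are above the 40 N limit for the arm and gripper body, which I took not to cover the fingers.

**Position mismatch:** the fixture's base plate showed about 10 mm off in y from where I assumed it. I therefore took positions from the channel, gearbox and nut, and those held up in use.

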